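# Clip a wheel onto its axle

### The arm

A 7-joint arm with a two-finger parallel gripper is mounted at the origin on a cart in front of the work surface, level with it; the furniture and walls round the work are solid. World frame = base frame: x ahead of the robot, y to its left, z up, the work surface at z = 0. Lengths are in m, angles in rad, forces in N, time in s.
With the tool pointing down it reaches from about 0.4 to 0.85 m from the base axis. Payload 4.5 kg.
Tool frame: the origin (TCP) lies between the finger pads; the fingertips stand arm.tips_ahead ahead of it and the grasp point (between the pads) lies 5 mm behind it (arm.tips_ahead is the distance from the TCP to the fingertips, in m); x points along the fingers, y is the direction in which the jaws open and shut, and the axes are right-handed (so a half turn about x gives the same grasp; the last joint's range is limited). The gripper opens to 88 mm and grips with 3 to 60 N. Pads are 18 mm wide; open, the fingers measure 123 mm over their backs; the gripper's body (75 mm by 187 mm) begins 45 mm behind the grasp point.
Start: joints at [-1.091, 0.689, -0.195, 1.565, 0.157, 0.902, -0.215], TCP at [0.269, 0.564, 0.228] pointing down, gripper open.
Joint ranges: [-3.01, 3.01], [-0.46, 2.08], [-1.47, 1.51], [0.13, 2.56], [-1, 4.14], [0.04, 2.09], [-2.66, 2.66]. Speed limits (rad/s): [2.57, 2.57, 3.14, 3.14, 3.14, 3.14, 3.14].

### API

Orientations are given as a unit quaternion [w, x, y, z].
In Python, from rig import arm, eyes gives the robot as it stands.
- The arm moves only by the tool move_arm, never from a script. Its arguments are lists of equal length, an entry for each row: "xyz": the shift along the world's x, y, z in m, a list of three; "roll": the turn about the world's z in degrees. In form: {"xyz": [[tx, ty, tz], ...], "roll": [roll, ...]}. A call has 1 to 20 rows; each row shifts and turns the commanded pose from where the row before left it; what a row does not reach is not made up. A row lasts 1/10 s, in which the tool goes at most 50 mm and 8.59 degrees, less where a joint would pass 70% of its speed; a pose out of reach is approached as far as the arm can. A call with a gripper value outside its range is refused whole. "claw" is the finger opening in m, from 0 to 0.0881, set as the call begins (left out, the last holds). The fingers move at their own pace and stop on an object; "force" is the grip in N (left out, the last holds). Time passes only in rows, so rows that do not move let the fingers close. It gives the time, the measured TCP pose, the force and the opening at its end, in the units of the state.
- arm.state(): the state, without advancing time (a new reading comes with each control period).
- eyes.grab_frame(name): name is "scene" or "top" or "wrist"; returns a dict with "frame" (384x512x3 uint8, red, green, blue), "intrinsics" (3x3 intrinsics, pixels), "R" (3x3) and "t" (3): a world point X has camera coordinates R X + t; the wrist camera has in their place "hand_eye" (4x4, takes a point from camera to tool coordinates, whose origin is the TCP and whose axes are the tool frame's). Camera axes: x right, y down, z forward; pixel columns grow to the right and rows downward; lengths in m; the calibration is good to about 2 mm. The wrist camera is an equidistant fisheye: a pixel r from the principal point sees the ray r / f radians off the axis. A picture is of the moment at which its call begins: read the wrist's pose just before it. There is no depth.
- arm.job_done(): hands the job in, once; it reports no verdict.
Trained networks look in a picture, given as the dict that the camera call returned (one of the last four; its "shot" number tells which), for a name from the list of things; names that differ only in an ending like _2 or _b are one class to them, and where a whole thing is asked for, a point or a joint stands for the part that bears it (a point fixed in the world has none). Each returns a list of dicts, best first, with "confidence" (0 to 1); they miss things now and then, are a little off and sometimes report something else, mostly with a low value. They report only what shows in the picture. A call takes as long as a camera call.
- eyes.trace(picture, thing): "pixels" (384x512 bool, what is visible of it) and "box" ([centre column, centre row, width, height] in pixels, round what is visible of it).
The state is a dict: "t": time; "q": joint angles; "joint_vel": joint speeds; "tau": joint torques, N m; "ee_pos": TCP position; "ee_rot": TCP orientation; "force": force on the tool from outside, world axes, zero at the start; "ft_torque": the same for the moment, N m; "gripper_width": finger opening in m.
Only numpy, scipy, OpenCV 4.12 (cv2) and the standard library are available. Lean on these libraries where they do the work, as an engineer would, in place of code of your own. Each camera call takes 0.05 s, during which the arm holds its last target.

### The job

The wheel on the table needs its retaining clip: pick up the open clip and slide it flat along the washer, mouth first, sideways into the axle's groove until it snaps fully home round the axle, then let go. Push gently, feeling for the snap, so that neither clip nor axle is strained, and leave everything else where it is.

Things in the scene. Friction and masses are not known exactly. Their poses are not given: they have to be found in the camera images.
- clip: Loose open retaining clip, dark steel, lying flat, 6 mm thick, about 40 g. Origin: on its underside at the bore centre (where the axle goes); +x points out of the open mouth, z up. A U in plan: bridge 34 mm wide at x = -18 to -8 mm, two sprung legs (33 mm over their outsides) to x = +10 mm. Seated, the bore centre lies within 1.5 mm of the axle's centre line (1 mm play).
- clip_grip (a point): Top centre of the clip's black ribbed grip block, by which it is held. The block is 14 mm long along the clip's x, 16 mm wide across y, and reaches from this point 32 mm down to the clip's underside; it stands 40 mm behind the bore centre (x = -40 mm, y = 0 in the clip's frame). Axes as the clip's.
- clip_mouth (a point): Middle of the clip's mouth, 7 mm ahead (+x) of the bore centre, 3 mm above the underside, between two inward lips of 3 mm radius, 10 mm apart. They meet the groove bottom with the bore centre 13 mm from the axle's centre line; the legs spring apart and resist a push with about 5 to 10 N until 7 mm, then pull the clip in; home, the bridge stops on the groove bottom.
- stand: Fixed 96 mm square wooden block; origin: centre of its underside, on the upright axle's centre line; z up. A wheel lies flat on it on a clamped spindle (all fixed, nothing turns): tyre 116 mm across, on top a flat steel washer 80 mm across, face 4 mm above the tyre. The face is 60 to 84 mm above the table, differing each time and not reported: feel for it. Over 30 N of contact with the clip counts as damage.
- axle_foot (a point): On the axle's centre line at table height, under the wheel. The groove starts at the washer's face and is 7.5 mm high, its bottom 14 mm in diameter; above it the axle end, 22 mm in diameter, reaches to 21.5 mm above the face. The 6 mm thick clip fits only when it slides flat along the washer, from any side.
- tape_roll: Bystander: roll of tan masking tape lying flat, 100 mm across, 25 mm high, between the two working places. Origin: centre of its underside.
- screwdriver: Bystander: flat screwdriver with red handle lying at the near edge, 200 mm long, 31 mm high. Origin: centre of its underside.
- tape_measure: Bystander: yellow tape measure standing on its foot, 38x84x64 mm. Origin: centre of its underside.
- sanding_block: Bystander: pale cork sanding block, 65x100x26 mm. Origin: centre of its underside.
- small_jar: Bystander: small jar of blue paint with a white cap, 49 mm across, 50 mm high. Origin: centre of its underside.
- wood_block: Bystander: dark block of old wood, 40x75x40 mm. Origin: centre of its underside.

How it is judged:
By the outcome, as a careful person would: the job done as asked, in the order asked, and still so for the second after the job is handed in, with the robot touching nothing.
It also fails if it takes over 64 s, if anything falls off the work surface, if the arm or the gripper's body presses on something with over 40 N, if the wrist force passes 120 N, or if a joint passes its speed limit or range.

## Working session

There is one attempt and no reset: what is moved stays moved. The work goes in short steps, Python scripts to look and compute and a tool call to move; the robot and the scene stay as the last step left them, time stands still between calls to the robot, and variables do not carry over. Pictures are saved under pics/ and viewed, and the job is handed in when it is done.

Besides the shell and the picture viewer there is one more tool, called after ">>>" in YAML: its name, and indented under it one key for each argument. move_arm: Moves the arm, as the interface text tells. Its arguments: {"type":"object","properties":{"xyz":{"type":"array","items":{"type":"array","items":{"type":"number"}}},"roll":{"type":"array","items":{"type":"number"}},"claw":{"type":"number"},"force":{"type":"number"}},"required":["xyz","roll"]}

```bash
mkdir -p pics; ls; cat > h.py <<'E'
import numpy as np,cv2
from rig import arm,eyes
def save(n,f): cv2.imwrite('pics/'+n+'.png',cv2.cvtColor(f,cv2.COLOR_RGB2BGR))
def ray(p,u,v):
    K=np.array(p['intrinsics']);R=np.array(p['R']);t=np.array(p['t'])
    d=R.T@(np.linalg.inv(K)@[u,v,1]); return -R.T@t,d
def atz(p,u,v,z):
    o,d=ray(p,u,v); return o+d*(z-o[2])/d[2]
def proj(p,X):
    c=np.array(p['R'])@np.array(X)+np.array(p['t']); c=np.array(p['intrinsics'])@c; return c[:2]/c[2]
E
python3 - <<'E'
from h import *
s=arm.state();print({k:np.round(v,3).tolist() for k,v in s.items()},arm.tips_ahead)
for n in ['scene','top']:
    p=eyes.grab_frame(n);save(n+'0',p['frame']);print(n,p['intrinsics'],p['R'],p['t'])
    for th in ['clip','clip_grip','stand','axle_foot','tape_roll']:
        try:
            r=eyes.trace(p,th)
            for x in r[:2]: print(th,x['confidence'],np.round(x['box'],1), np.round(atz(p,*x['box'][:2],0.0),3))
        except Exception as e: print(th,e)
w=eyes.grab_frame('wrist');save('wrist0',w['frame']);print(w['intrinsics'],w['hand_eye'])
E
```

```text
pics
{'t': 0.0, 'q': [-1.091, 0.69, -0.194, 1.566, 0.157, 0.902, -0.215], 'joint_vel': [0.002, 0.001, 0.001, -0.001, -0.001, 0.0, -0.0], 'tau': [0.001, -52.756, -1.266, -15.342, -0.053, 0.007, 0.0], 'ee_pos': [0.269, 0.563, 0.227], 'ee_rot': [0.69, 0.156, 0.69, -0.157], 'force': [-0.157, 0.454, -0.219], 'ft_torque': [-0.007, -0.005, -0.052], 'gripper_width': 0.088} 0.014
scene [[498.57853557   0.         252.39122497]
 [  0.         498.57853557 192.29609332]
 [  0.           0.           1.        ]] [[ 0.56998802 -0.82153113  0.01415112]
 [-0.56955709 -0.4074617  -0.7138485 ]
 [ 0.59221481  0.39882523 -0.70015717]] [-0.3313933   0.33835137  1.23851562]
clip 0.69 [287.7 208.9  24.    9.6] [ 0.593 -0.125  0.   ]
clip 0.51 [218.5 145.9  11.6  11. ] [0.712 0.236 0.   ]
clip_grip 0.51 [287.1 210.6  14.1   9.1] [ 0.586 -0.127  0.   ]
stand 0.66 [190.8 184.6  44.   42. ] [0.503 0.188 0.   ]
axle_foot 0.8 [188.9 181.3  44.1  35.4] [0.512 0.203 0.   ]
tape_roll 0.97 [244.7 202.4  30.3  30.5] [ 0.539 -0.     0.   ]
top [[362.22157364   0.         256.79252795]
 [  0.         362.22157364 190
[... 243 characters left out ...]
5]
clip 0.57 [287.4 181.2  13.   15.2] [ 0.574 -0.125  0.   ]
clip_grip 0.54 [287.4 179.8  11.9  12.7] [ 0.579 -0.125  0.   ]
stand 0.77 [187.4 205.6  38.4  38.1] [0.492 0.197 0.   ]
axle_foot 0.68 [189.9 206.2  37.5  38. ] [0.491 0.189 0.   ]
tape_roll 0.83 [244.8 192.6  34.4  28.9] [0.535 0.014 0.   ]
[[297.31863964   0.         250.76956683]
 [  0.         297.31863964 188.58826982]
 [  0.           0.           1.        ]] [[-9.29348464e-04 -2.96577733e-01  9.55008264e-01 -1.56345421e-01]
 [ 9.99999000e-01 -1.29321301e-03  5.71523173e-04  3.67640592e-04]
 [ 1.06552806e-03  9.55007841e-01  2.96578638e-01 -7.63442755e-02]
 [ 0.00000000e+00  0.00000000e+00  0.00000000e+00  1.00000000e+00]]
```

```bash
python3 - <<'E'
from h import *
for n,c in [('scene0',(120,90,400,270)),('top0',(130,120,400,290))]:
    im=cv2.imread(f'pics/{n}.png');a,b,x,y=c
    cv2.imwrite(f'pics/{n}c.png',cv2.resize(im[b:y,a:x],None,fx=2.8,fy=2.8,interpolation=cv2.INTER_CUBIC))
E
```

```text
(no output)
```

View pics/scene0c.png

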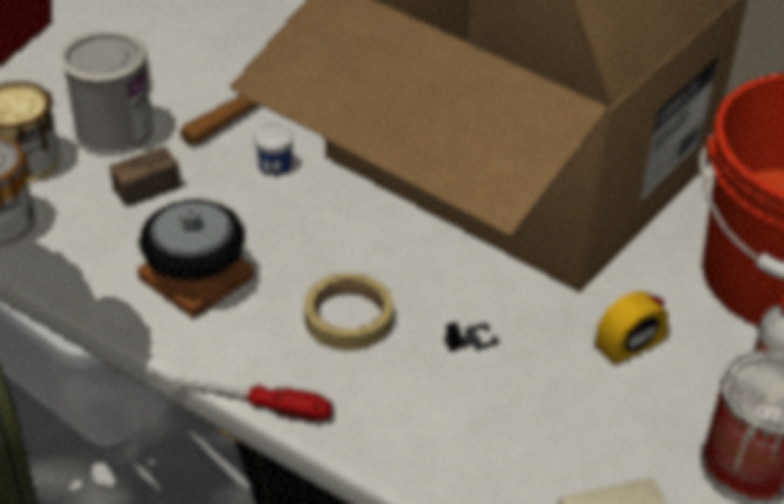

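View pics/top0c.png

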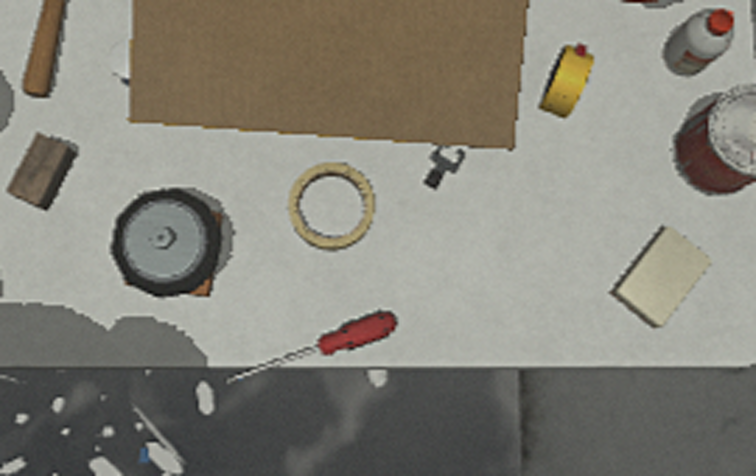

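View pics/wrist0.png

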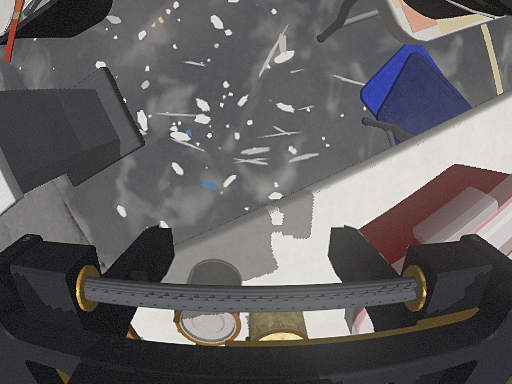

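```bash
cat >> h.py <<'E'
def tri(obs):
    A=np.zeros((3,3));b=np.zeros(3);
    for p,(u,v) in obs:
        o,d=ray(p,u,v);d=d/np.linalg.norm(d);M=np.eye(3)-np.outer(d,d);A+=M;b+=M@o
    return np.linalg.solve(A,b)
def wray(w,s,u,v):
    from scipy.spatial.transform import Rotation as Ro
    K=np.array(w['intrinsics']);x=(u-K[0,2])/K[0,0];y=(v-K[1,2])/K[1,1];r=np.hypot(x,y)
    d=np.array([x/r*np.sin(r),y/r*np.sin(r),np.cos(r)]) if r>1e-9 else np.array([0,0,1.])
    H=np.array(w['hand_eye']);q=s['ee_rot'];R=Ro.from_quat([q[1],q[2],q[3],q[0]]).as_matrix()
    return R@H[:3,3]+np.array(s['ee_pos']), R@H[:3,:3]@d
def watz(w,s,u,v,z):
    o,d=wray(w,s,u,v);return o+d*(z-o[2])/d[2]
E
python3 - <<'E'
from h import *
a=eyes.grab_frame('scene');b=eyes.grab_frame('top')
S=lambda x,y:(x/2.8+120,y/2.8+90)
T=lambda x,y:(x/2.8+130,y/2.8+120)
for n,x,y in [('flapL',(235,85),(130,122)),('flapR',(515,235),(514,148)),('axletop',(192,221),(163,237)),('jar',(276,138),None)]:
    if y: print(n,tri([(a,S(*x)),(b,T(*y))]))
print('boxbase',atz(a,*S(580,290),0),atz(a,*S(328,155),0))
for n,c,h in [('grip',(435,180),.032),('m',(455,152),.006),('axle',(163,237),.09)]: print(n,atz(b,*T(*c),h))
print('meas',atz(b,*T(560,105),.0),'roll',atz(b,*T(332,206),.025))
w=eyes.grab_frame('wrist')
from scipy.spatial.transform import Rotation as Ro
q=arm.state()['ee_rot'];print(Ro.from_quat([q[1],q[2],q[3],q[0]]).as_matrix().round(3))
E
```

```text
flapL [0.58138439 0.19042758 0.2067409 ]
flapR [ 0.55819253 -0.17865506  0.19909623]
axletop [0.48521217 0.17790272 0.08594686]
boxbase [ 0.72389355 -0.19146987  0.        ] [0.7527552  0.18432511 0.        ]
grip [ 0.55707186 -0.11518614  0.032     ]
m [ 0.59571395 -0.14165056  0.006     ]
axle [0.48258734 0.1794856  0.09      ]
meas [ 0.65479239 -0.26798024  0.        ] roll [0.52795777 0.00125896 0.025     ]
[[ 0.     0.431  0.902]
 [ 0.     0.902 -0.431]
 [-1.     0.    -0.   ]]
```

```bash
python3 - <<'E'
from h import *
a=eyes.grab_frame('scene');b=eyes.grab_frame('top')
for z in np.arange(0,.36,.04):
    q=proj(a,[.724,-.191,z]);r=proj(b,[.724,-.191,z]);print(round(z,2),(q-[120,90])*2.8,r.round(1))
for n,p in [('scene0f',a),('top0f',b)]: save(n,cv2.resize(p['frame'],(768,576)))
E
```

```text
0.0 [579.6816055  289.77826056] [306.3 137.4]
0.04 [583.93158825 264.33642041] [308.3 133.3]
0.08 [588.33664485 237.9662555 ] [310.3 129. ]
0.12 [592.90542056 210.6160124 ] [312.5 124.4]
0.16 [597.64721543 182.2300179 ] [314.9 119.4]
0.2 [602.57204746 152.74830072] [317.5 114.1]
0.24 [607.69072332 122.10616858] [320.2 108.3]
0.28 [613.01491745  90.23373431] [323.2 102.1]
0.32 [618.55726095  57.05538376] [326.5  95.3]
```

View pics/scene0f.png

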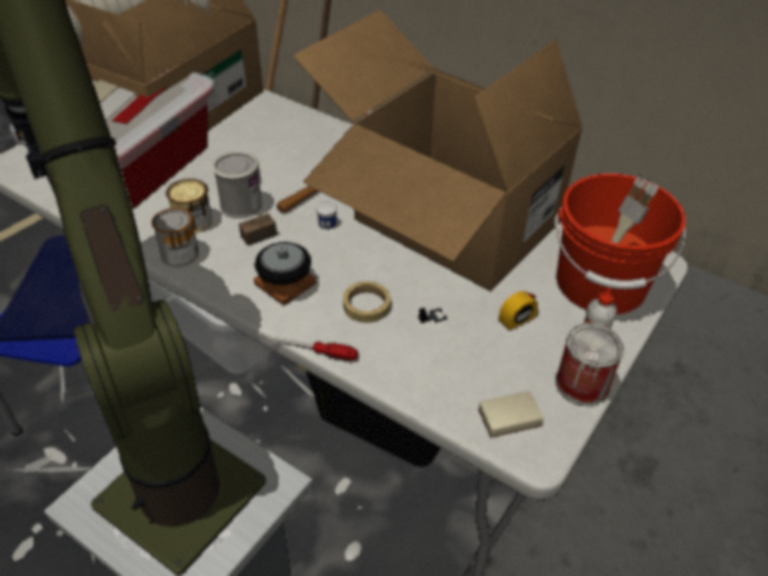

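View pics/top0f.png

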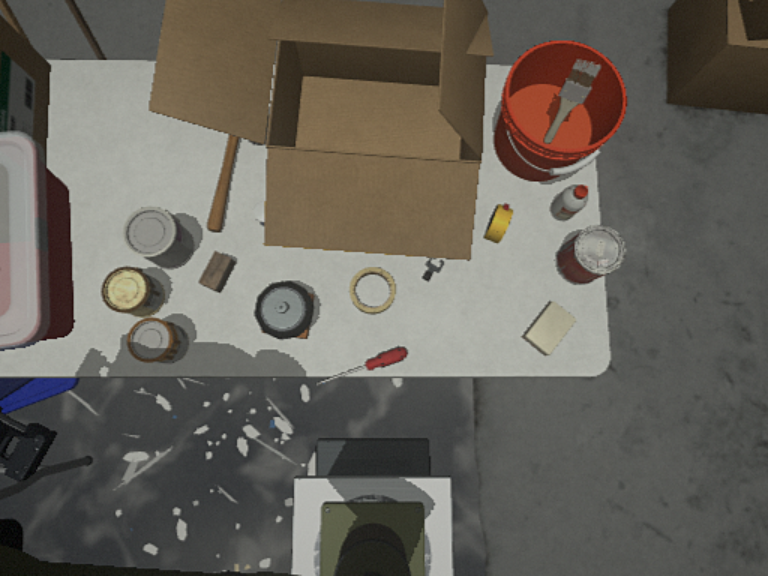

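>>> move_arm:
  xyz:
    - [0.03, -0.03, 0]
    - [0.03, -0.03, 0]
    - [0.01, -0.045, 0]
    - [0.01, -0.045, 0]
    - [0.01, -0.045, 0]
    - [0.01, -0.045, 0]
    - [0.01, -0.045, 0]
    - [0.01, -0.045, 0]
    - [0.01, -0.045, 0]
    - [0.01, -0.045, 0]
    - [0.01, -0.045, 0]
    - [0.01, -0.045, 0]
    - [0, -0.045, 0]
    - [0, -0.045, 0]
    - [0, -0.03, 0]
    - [0, 0, 0]
    - [0, 0, 0]
  roll: [0, 0, 0, 0, 0, 0, 0, 0, 0, 0, 0, 0, 0, 0, 0, 0, 0]

```text
t: 2.6
ee_pos: [0.4296, -0.0663, 0.228]
ee_rot: [0.69, 0.157, 0.689, -0.157]
force: [-0.5, 1.0, 0.2]
gripper_width: 0.0879
```

```bash
python3 - <<'E'
from h import *
s=arm.state();print(s['t'],s['ee_pos'],s['ee_rot'],np.round(s['force'],2),s['q'])
a=eyes.grab_frame('scene');save('s1',cv2.resize(a['frame'],(768,576)))
s=arm.state();w=eyes.grab_frame('wrist');save('w1',cv2.resize(w['frame'],(768,576)))
for th in ['clip','clip_grip']:
    for x in eyes.trace(w,th)[:2]: print(th,x['confidence'],x['box'],watz(w,s,*x['box'][:2],.0))
E
```

```text
2.6 [ 0.42962289 -0.06631714  0.22804309] [ 0.68963295  0.15707622  0.6893214  -0.15674651] [-0.49  0.98  0.15] [ 0.24109942  0.45779798 -0.28394102  2.10848833  0.21977093  0.60207623
  0.92633218]
clip 0.85 [257.6, 266.1, 23.9, 34.9] [ 0.58409879 -0.12671798  0.        ]
clip_grip 0.75 [256.4, 266.8, 22.5, 31.9] [ 0.58445393 -0.12888665  0.        ]
```

View pics/s1.png

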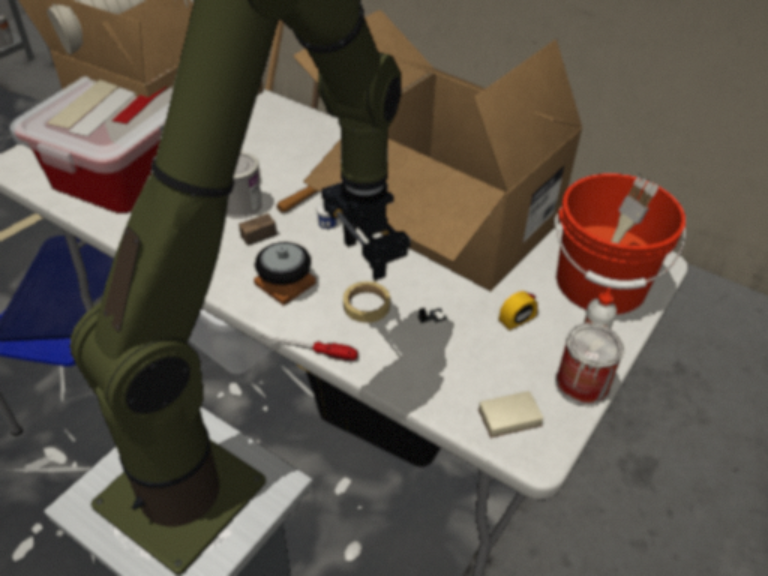

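View pics/w1.png

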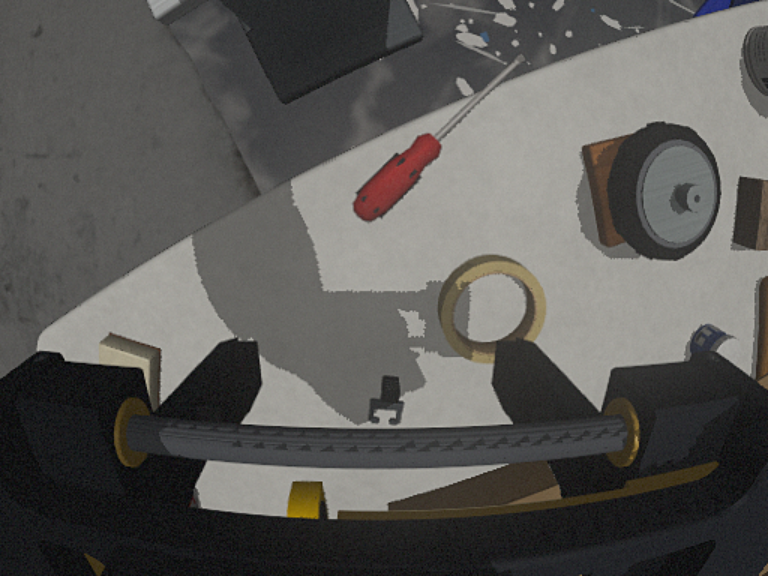

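```bash
python3 - <<'E'
from h import *
a=eyes.grab_frame('scene');p=np.array([.4296,-.0663,.228])
for dz in [-.014,0,.04,.08,.1,.12,.14,.16,.18,.2,.25,.3]:
    X=p+[0,0,dz];q=proj(a,X);dep=(np.array(a['R'])@X+a['t'])[2];print(dz,(q*1.5).round(0),'px/m',498*1.5/dep)
save('s1c',cv2.resize(a['frame'][60:200,190:300],None,fx=5,fy=4.2,interpolation=cv2.INTER_CUBIC))
E
```

```text
-0.014 [362. 270.] px/m 567.3466464258397
0 [362. 264.] px/m 571.6020943183026
0.04 [362. 247.] px/m 584.1199747311971
0.08 [362. 229.] px/m 597.1984051511716
0.1 [362. 220.] px/m 603.9597261092692
0.12 [362. 210.] px/m 610.8759000138442
0.14 [362. 201.] px/m 617.9523083311407
0.16 [362. 191.] px/m 625.1945848062005
0.18 [362. 180.] px/m 632.6086304214588
0.2 [362. 170.] px/m 640.2006294324556
0.25 [362. 143.] px/m 660.002518901695
0.3 [362. 114.] px/m 681.068481945859
```

View pics/s1c.png

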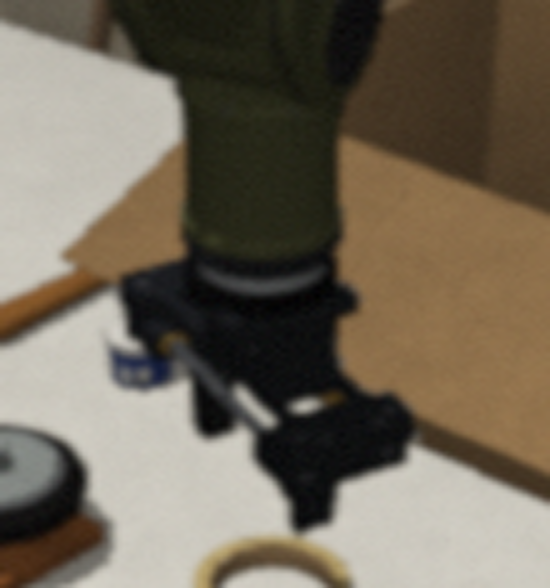

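```bash
python3 - <<'E'
from h import *
w=cv2.imread('pics/w1.png')  # 1.5x
b=eyes.grab_frame('top');a=eyes.grab_frame('scene')
c=cv2.resize(b['frame'][140:200,260:340],None,fx=9,fy=9,interpolation=cv2.INTER_CUBIC);save('t2',c)
s=arm.state();w=eyes.grab_frame('wrist')
save('w2',cv2.resize(w['frame'][240:350,190:390],None,fx=4,fy=4,interpolation=cv2.INTER_CUBIC))
save('s2',cv2.resize(a['frame'][130:230,240:370],None,fx=6,fy=6,interpolation=cv2.INTER_CUBIC))
E
```

```text
(no output)
```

View pics/t2.png

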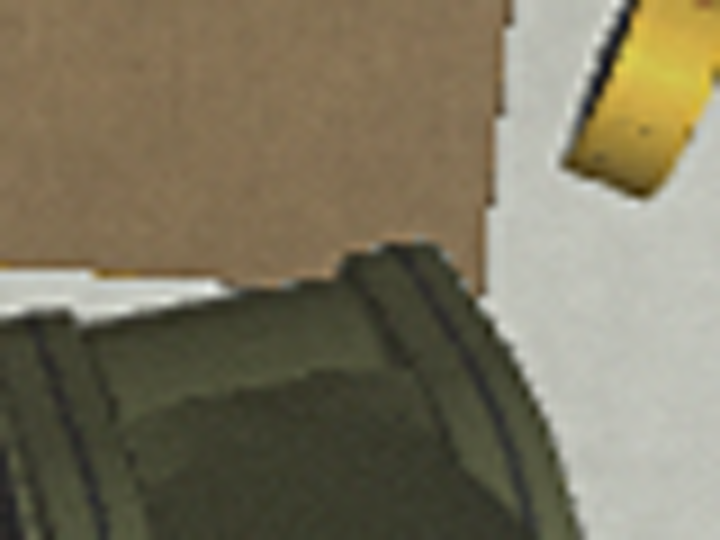

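View pics/w2.png

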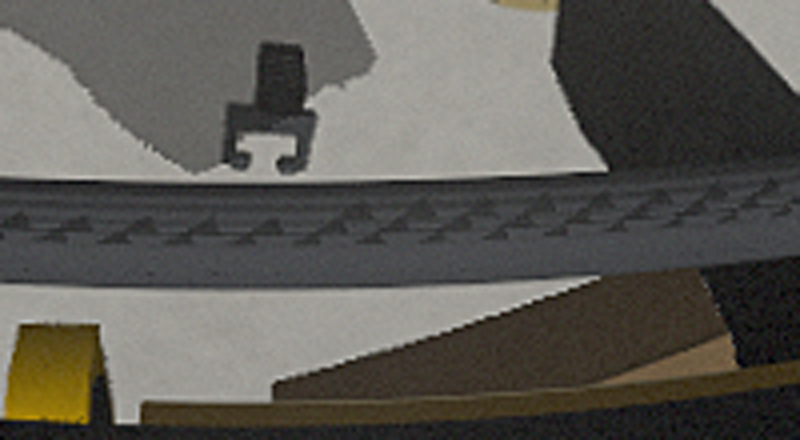

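View pics/s2.png

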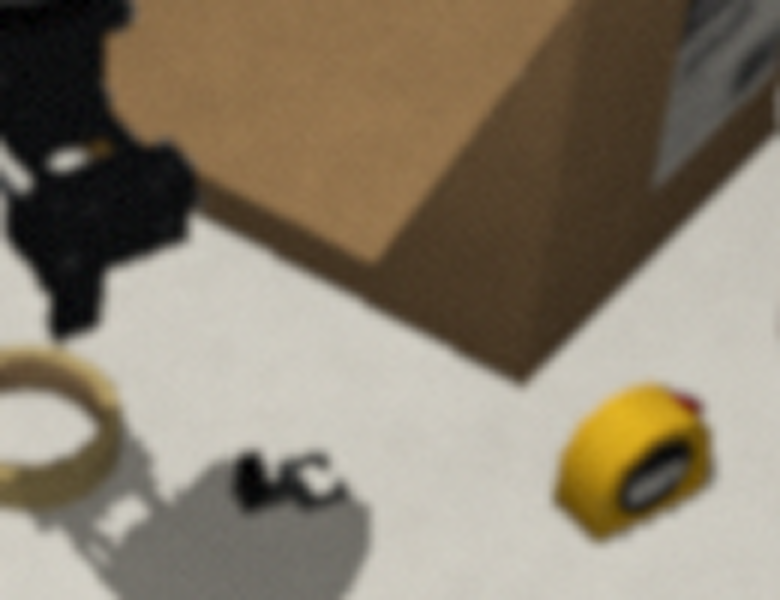

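```bash
cat >> h.py <<'E'
def tri2(rays):
    A=np.zeros((3,3));b=np.zeros(3)
    for o,d in rays:
        d=d/np.linalg.norm(d);M=np.eye(3)-np.outer(d,d);A+=M;b+=M@o
    X=np.linalg.solve(A,b); return X,[round(1000*np.linalg.norm((np.eye(3)-np.outer(d,d)/(d@d))@(X-o)),1) for o,d in rays]
E
python3 - <<'E'
from h import *
a=eyes.grab_frame('scene');b=eyes.grab_frame('top');s=arm.state();w=eyes.grab_frame('wrist')
rs=ray(a,303,174.2);rt=ray(b,313.3,172.4);rw=wray(w,s,225.5,340.8)
print(tri2([rs,rt,rw]),tri2([rs,rt]),tri2([rt,rw]),tri2([rs,rw]))
W=lambda x,y:(190+x/4,240+y/4)
# grip block top corners: near edge top at (265,43),(305,45)
for c in [(265,43),(304,46)]: print('top near corners',watz(w,s,*W(*c),.032))
for c in [(259,112),(303,116)]: print('top far corners?',watz(w,s,*W(*c),.032), watz(w,s,*W(*c),.006))
for c in [(240,168),(287,172)]: print('leg ends',watz(w,s,*W(*c),.006))
for c in [(228,103),(316,112)]: print('bridge corners',watz(w,s,*W(*c),.006))
E
```

```text
(array([ 0.5685848 , -0.16964569,  0.17021394]), [np.float64(14.0), np.float64(11.5), np.float64(15.7)]) (array([ 0.55886982, -0.17714   ,  0.19731881]), [np.float64(2.7), np.float64(2.7)]) (array([ 0.57435309, -0.17655083,  0.14343549]), [np.float64(9.5), np.float64(9.5)]) (array([ 0.58021859, -0.16415716,  0.16055609]), [np.float64(12.6), np.float64(12.6)])
top near corners [ 0.54196635 -0.11052431  0.032     ]
top near corners [ 0.54878278 -0.09916552  0.032     ]
top far corners? [ 0.56621865 -0.12417843  0.032     ] [ 0.58138264 -0.13094563  0.006     ]
top far corners? [ 0.57444665 -0.11110894  0.032     ] [ 0.59021787 -0.1169116   0.006     ]
leg ends [ 0.60164168 -0.14851968  0.006     ]
leg ends [ 0.61123765 -0.1330983   0.006     ]
bridge corners [ 0.57278011 -0.13962193  0.006     ]
bridge corners [ 0.59073195 -0.11181014  0.006     ]
```

>>> move_arm:
  xyz:
    - [0.02, -0.01, 0]
    - [0.03, -0.02, 0]
    - [0, 0, 0]
    - [0, 0, 0]
  roll: [0, 0, 0, 0]

```text
t: 3.55
ee_pos: [0.4794, -0.0962, 0.2276]
ee_rot: [0.689, 0.157, 0.69, -0.157]
force: [0.2, 1.1, 0.2]
gripper_width: 0.0879
```

```bash
python3 - <<'E'
from h import *
s=arm.state();w=eyes.grab_frame('wrist');print(s['t'],s['ee_pos'],s['ee_rot'],s['joint_vel'].round(3) if hasattr(s['joint_vel'],'round') else '')
np.savez('w3.npz',f=w['frame'])
save('w3',cv2.resize(w['frame'],(768,576)))
x=eyes.trace(w,'clip')[0];print(x['confidence'],x['box']);c,r=map(int,x['box'][:2])
a,b=c-40,r-30;print(a,b)
save('w3c',cv2.resize(w['frame'][b:b+60,a:a+80],None,fx=9,fy=9,interpolation=cv2.INTER_CUBIC))
E
```

```text
3.55 [ 0.47944337 -0.0962479   0.22764801] [ 0.68933965  0.15672939  0.68972725 -0.15659844] [-0.012 -0.014 -0.012  0.041 -0.001 -0.    -0.003]
0.85 [263.1, 231.6, 25.9, 40.9]
223 201
```

View pics/w3c.png

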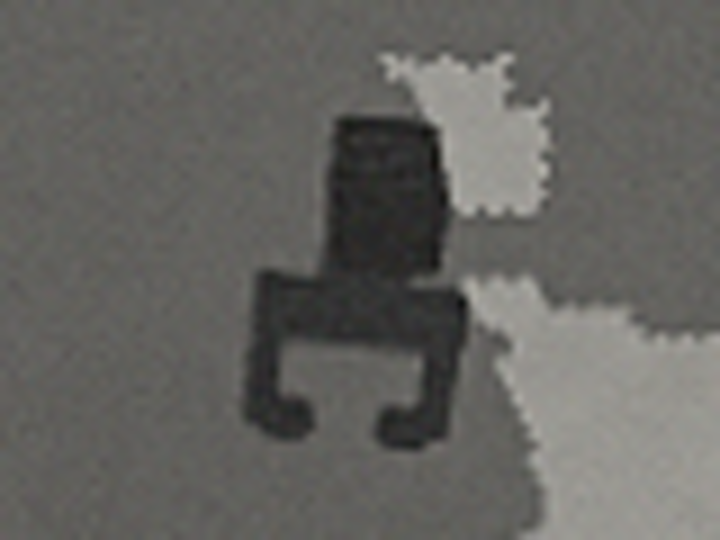

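View pics/w3.png

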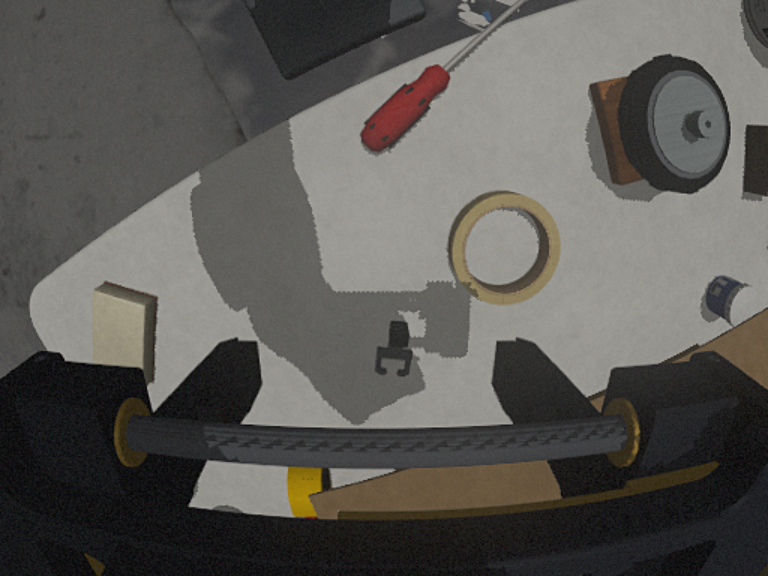

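```bash
cat >> h.py <<'E'
from scipy.optimize import least_squares
from scipy.spatial.transform import Rotation as Ro
def wproj(w,s,X):
    H=np.array(w['hand_eye']);K=np.array(w['intrinsics']);q=s['ee_rot'];R=Ro.from_quat([q[1],q[2],q[3],q[0]]).as_matrix()
    c=R.T@(np.array(X)-np.array(s['ee_pos']));c=H[:3,:3].T@(c-H[:3,3])
    r=np.hypot(c[0],c[1]);a=np.arctan2(r,c[2])
    return np.array([K[0,2]+K[0,0]*a*c[0]/r,K[1,2]+K[1,1]*a*c[1]/r])
E
python3 - <<'E'
from h import *
s=arm.state();w=eyes.grab_frame('wrist')
C=lambda x,y:np.array((223+(x)/9-.5,201+y/9-.5))
obs=[((-18,-17,6),C(258,270)),((-18,17,6),C(470,280)),((10,-8,6),C(290,441)),((10,8,6),C(405,451)),((-47,-8,32),C(338,118)),((-47,8,32),C(440,122))]
def f(p):
    c,sn=np.cos(p[2]),np.sin(p[2]);r=[]
    for (x,y,z),o in obs:
        X=[p[0]+(c*x-sn*y)/1e3,p[1]+(sn*x+c*y)/1e3,z/1e3];r+=list(wproj(w,s,X)-o)
    return r
r=least_squares(f,[.59,-.13,-.58],x_scale=[.01,.01,.1]);p=r.x
print(p,np.degrees(p[2]),np.round(r.fun,1));print('grip',p[:2]-.04*np.array([np.cos(p[2]),np.sin(p[2])]))
a=eyes.grab_frame('scene');b=eyes.grab_frame('top')
rs=ray(a,303,174.2);rt=ray(b,313.3,172.4);rw=wray(w,s,206.7,328.7)
print(tri2([rs,rt,rw]),tri2([rt,rw]),tri2([rs,rw]))
# edge point at (697,345)/1.5 on height ~.2
for z in (.19,.2,.21): print(z,watz(w,s,697/1.5,345/1.5,z),watz(w,s,206.7,328.7,z))
E
```

```text
[ 0.59266329 -0.1318958  -0.51193426] -29.331672292950405 [-0.3 -1.6  0.3 -1.4  1.1 -2.7 -0.6 -3.3 -0.7  3.8  0.4  4. ]
grip [ 0.55779135 -0.11230122]
(array([ 0.55962637, -0.17663817,  0.19603939]), [np.float64(3.0), np.float64(2.6), np.float64(0.8)]) (array([ 0.55683138, -0.17429221,  0.19912579]), [np.float64(0.5), np.float64(0.5)]) (array([ 0.56261267, -0.17747972,  0.19428451]), [np.float64(1.3), np.float64(1.3)])
0.19 [0.5806652 0.0664164 0.19     ] [ 0.56440347 -0.17937504  0.19      ]
0.2 [0.57187216 0.05978524 0.2       ] [ 0.55644784 -0.17334894  0.2       ]
0.21 [0.56307912 0.05315409 0.21      ] [ 0.54849221 -0.16732283  0.21      ]
```

```bash
python3 - <<'E'
from h import *
s=arm.state();w=eyes.grab_frame('wrist')
C=lambda x,y:np.array((223+(x)/9-.5,201+y/9-.5))
obs=[((-18,-17,6),C(258,270)),((-18,17,6),C(470,280)),((10,-8,6),C(290,441)),((10,8,6),C(405,451)),((-47,-8,0),C(338,118)),((-47,8,0),C(440,122))]
def f(p):
    c,sn=np.cos(p[2]),np.sin(p[2]);r=[]
    for (x,y,z),o in obs:
        X=[p[0]+(c*x-sn*y)/1e3,p[1]+(sn*x+c*y)/1e3,z/1e3];r+=list(wproj(w,s,X)-o)
    return r
r=least_squares(f,[.59,-.13,-.58],x_scale=[.01,.01,.1]);p=r.x
print(p,np.degrees(p[2]),np.round(r.fun,1));g=p[:2]-.04*np.array([np.cos(p[2]),np.sin(p[2])]);print('grip',g)
# plan: finger rect
n=np.array([np.cos(p[2]),np.sin(p[2])]);t=np.array([-n[1],n[0]])
best=[]
for tx in np.arange(.500,.531,.003):
  for ty in np.arange(-.19,-.08,.005):
    for ph in np.arange(-60,90,5):
      d=np.array([np.cos(np.radians(ph)),np.sin(np.radians(ph))]);e=np.array([-d[1],d[0]])
      cs=[np.array([tx,ty])+r*d+q*e-g for r in (.044,.058) for q in (-.009,.009)]
      a=np.array([[c@n,c@t] for c in cs]); gap=a[:,0].min()-.007
      k=a[:,0].argmin(); 
      flap=.5595+(ty+.177)*.0633 if ty>-.177 else None
      clear=(flap-tx-.037) if flap else np.hypot(tx-.5595,ty+.177)-.037
      if gap>.003 and abs(a[k,1])<.005: best.append((round(clear,4),tx.round(3),ty.round(3),ph,gap.round(4),a[k,1].round(4)))
best.sort(reverse=True)
for x in best[:15]: print([float(v) for v in x])
E
```

```text
[ 0.59778555 -0.13414845 -0.54523381] -31.23959598893082 [ 0.1  1.2  0.5  2.2  0.8  0.1 -1.  -0.1 -0.3 -1.9 -0.2 -1.3]
grip [ 0.5635853  -0.11340373]
[-0.0006, 0.527, -0.115, -20.0, 0.0039, -0.0029]
[-0.0009, 0.527, -0.12, -15.0, 0.0049, -0.0037]
[-0.0012, 0.527, -0.125, -5.0, 0.0032, -0.0014]
[-0.0012, 0.527, -0.125, -10.0, 0.0055, -0.0046]
[-0.0015, 0.527, -0.13, 0.0, 0.0033, -0.0026]
[-0.0018, 0.527, -0.135, 5.0, 0.0031, -0.0042]
[-0.0029, 0.53, -0.105, -30.0, 0.0037, -0.0003]
[-0.0033, 0.53, -0.11, -20.0, 0.0039, 0.0029]
[-0.0033, 0.53, -0.11, -25.0, 0.0053, -0.0008]
[-0.0033, 0.53, -0.11, -30.0, 0.0063, -0.0046]
[-0.0036, 0.53, -0.115, -15.0, 0.0048, 0.0022]
[-0.0036, 0.53, -0.115, -20.0, 0.0065, -0.0014]
[-0.0039, 0.53, -0.12, -5.0, 0.0032, 0.0045]
[-0.0039, 0.53, -0.12, -10.0, 0.0055, 0.0013]
[-0.0039, 0.53, -0.12, -15.0, 0.0074, -0.0021]
```

```bash
python3 - <<'E'
from h import *
a=eyes.grab_frame('scene');s=arm.state();p=np.array(s['ee_pos'])
im=cv2.resize(a['frame'][60:200,190:300],None,fx=5.4,fy=5.4,interpolation=cv2.INTER_CUBIC)
ph=np.radians(64.5);d=np.array([np.cos(ph),np.sin(ph),0]);e=np.array([d[1],-d[0],0])
def L(X,Y,c):
    X=(proj(a,X)-[190,60])*5.4;Y=(proj(a,Y)-[190,60])*5.4
    cv2.line(im,tuple(int(v) for v in X),tuple(int(v) for v in Y),c,1)
for dz,c in [(.05,(255,0,0)),(.1,(0,255,0)),(.15,(0,255,255))]:
    k=[p+i*.0935*d+j*.0375*e+np.array([0,0,dz]) for i,j in [(1,1),(1,-1),(-1,-1),(-1,1)]]
    for i in range(4): L(k[i],k[(i+1)%4],c)
L(p,p+[0,0,.3],(255,255,255))
save('s3',im)
E
```

```text
(no output)
```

View pics/s3.png

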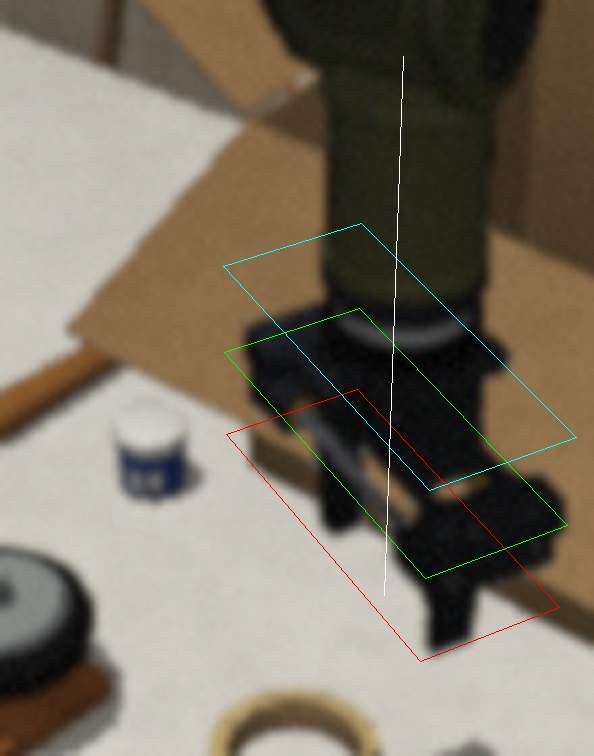

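>>> move_arm:
  xyz:
    - [-0.03, -0.017, 0]
    - [0, 0, 0]
    - [0, 0, 0]
    - [0, 0, 0]
    - [0, 0, -0.02]
    - [0, 0, -0.04]
    - [0, 0, -0.04]
    - [0, 0, -0.04]
    - [0, 0, -0.02]
    - [0, 0, 0]
    - [0, 0, 0]
  roll: [-8, -8, -8, -8, -8, -8, -8, -8, -0.5, 0, 0]

```text
t: 5.0
ee_pos: [0.4495, -0.1129, 0.0683]
ee_rot: [0.5, 0.5, 0.5, -0.5]
force: [0.3, -0.3, -0.3]
gripper_width: 0.088
```

```bash
cat > look.py <<'E'
import sys
from h import *
n=sys.argv[1]
s=arm.state();print('t',s['t'],np.round(s['ee_pos'],4),'yaw',np.degrees(np.arctan2(*Ro.from_quat(np.roll(s['ee_rot'],-1)).as_matrix()[[1,0],1])).round(2),'F',np.round(s['force'],2),'w',s['gripper_width'])
w=eyes.grab_frame('wrist');save(n+'w',cv2.resize(w['frame'],(768,576)))
if len(sys.argv)>2:
    a=eyes.grab_frame('scene');save(n+'s',cv2.resize(a['frame'][100:260,180:380],None,fx=3.7,fy=3.7,interpolation=cv2.INTER_CUBIC))
E
python3 look.py k1 s
```

```text
t 5.0 [ 0.4495 -0.1129  0.0683] yaw 0.0 F [ 0.25 -0.35 -0.3 ] w 0.08802982956011766
```

View pics/k1w.png

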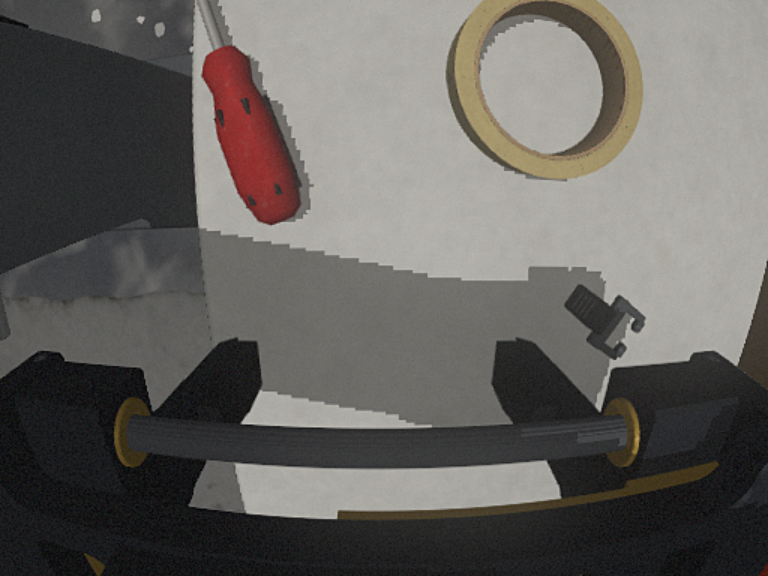

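View pics/k1s.png

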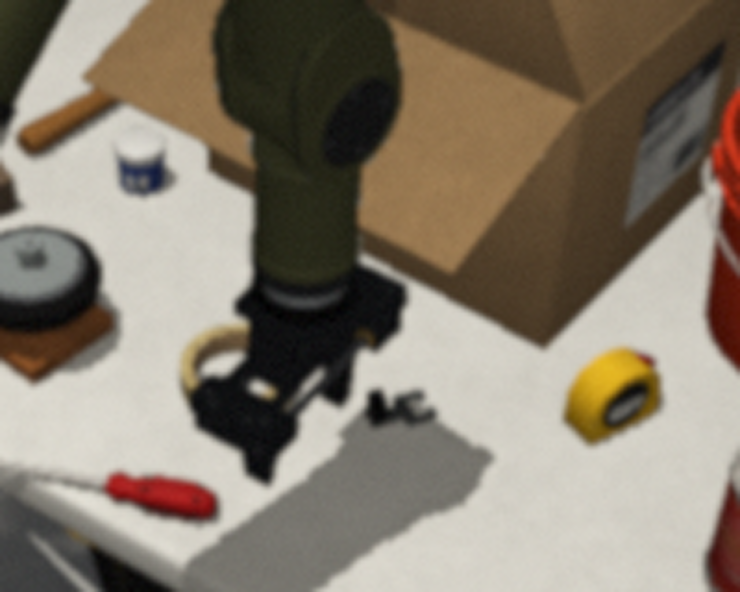

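```bash
python3 - <<'E'
from h import *
w=eyes.grab_frame('wrist')
save('k2',cv2.resize(w['frame'][180:250,320:440],None,fx=6.5,fy=6.5,interpolation=cv2.INTER_CUBIC))
E
```

```text
(no output)
```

View pics/k2.png

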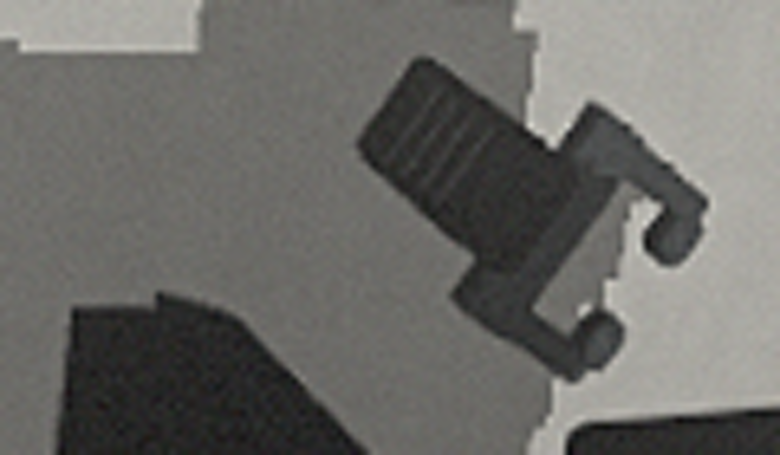

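```bash
cat > fitclip.py <<'E'
from h import *
def fit(w,s,obs,p0):
    def f(p):
        c,sn=np.cos(p[2]),np.sin(p[2]);r=[]
        for (x,y,z),o in obs:
            X=[p[0]+(c*x-sn*y)/1e3,p[1]+(sn*x+c*y)/1e3,z/1e3+(p[3] if len(p)>3 else 0)];r+=list(wproj(w,s,X)-o)
        return r
    r=least_squares(f,p0,x_scale=[.01,.01,.1]+[.01]*(len(p0)-3));return r.x,np.round(r.fun,1)
E
python3 - <<'E'
from fitclip import *
s=arm.state();w=eyes.grab_frame('wrist')
C=lambda x,y:np.array((320+x/6.5-.5,180+y/6.5-.5))
obs=[((-18,17,6),C(592,102)),((-18,-17,6),C(457,290)),((10,16.5,6),C(707,202)),((7,8,6),C(668,243)),((7,-8,6),C(600,338)),((-47,8,0),C(425,57)),((-47,-8,0),C(360,145))]
p,r=fit(w,s,obs,[.59,-.13,-.58]);print(p,np.degrees(p[2]),r)
print('grip',p[:2]-.04*np.array([np.cos(p[2]),np.sin(p[2])]))
E
```

```text
[ 0.59811408 -0.13541307 -0.56532121] -32.390519525427074 [ 2.2  0.7  0.3  2.9  2.4  1.1  1.2  0.7  1.3  0.  -2.7 -3.1 -3.5 -1.5]
grip [ 0.56433742 -0.11398559]
```

>>> move_arm:
  xyz:
    - [0.02, 0, 0]
    - [0.025, -0.001, 0]
    - [0.02, 0, -0.01]
    - [0, 0, -0.004]
    - [0, 0, 0]
    - [0, 0, 0]
  roll: [0, 0, 0, 0, 0, 0]

```text
t: 5.8
ee_pos: [0.5128, -0.1142, 0.0543]
ee_rot: [-0.499, -0.5, -0.5, 0.501]
force: [0.4, 0.8, 0.3]
gripper_width: 0.0884
```

```bash
python3 look.py k3 s
```

```text
t 5.8 [ 0.5128 -0.1142  0.0543] yaw -0.06 F [0.41 0.81 0.33] w 0.0883607993445577
```

View pics/k3w.png

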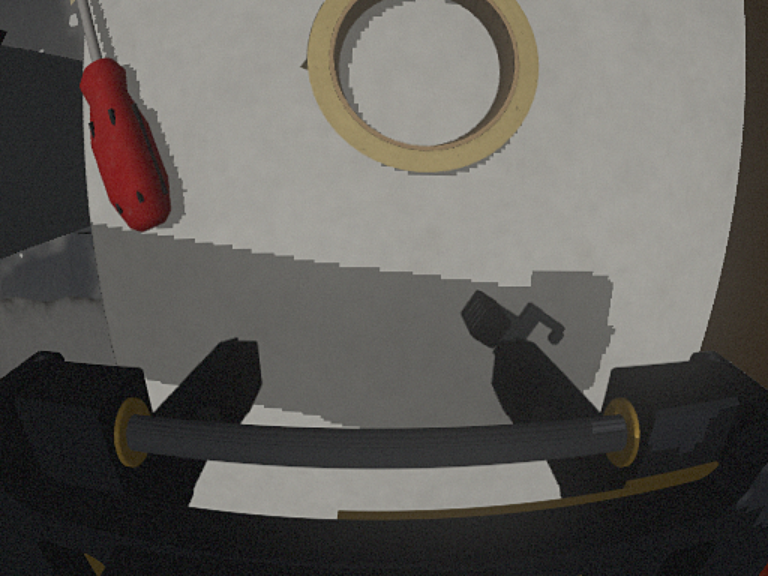

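View pics/k3s.png

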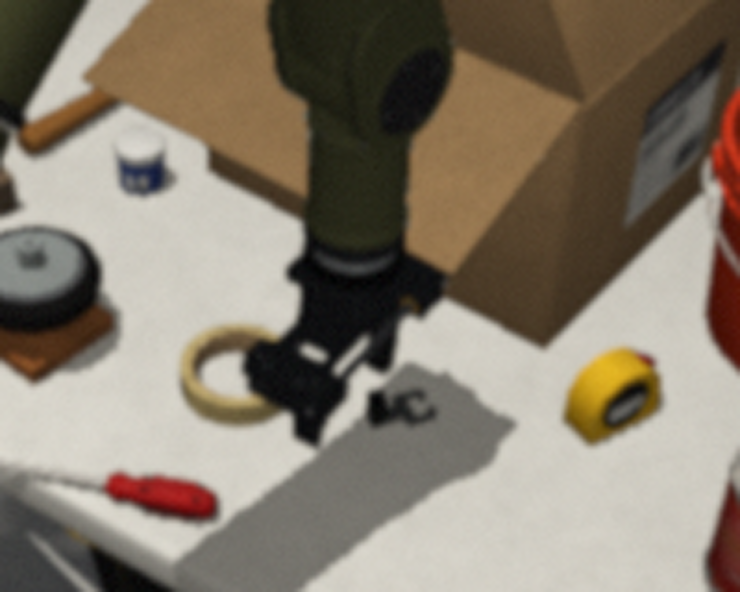

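```bash
python3 - <<'E'
from h import *
s=arm.state();w=eyes.grab_frame('wrist');p=s['ee_pos']
im=cv2.resize(w['frame'][190:260,280:400],None,fx=6.5,fy=6.5,interpolation=cv2.INTER_CUBIC)
def M(X,c):
    u=(wproj(w,s,X)-[280,190]+.5)*6.5; cv2.circle(im,tuple(int(v) for v in u),4,c,-1)
g=np.array([.565,-.1145]);th=-.56;R=np.array([[np.cos(th),-np.sin(th)],[np.sin(th),np.cos(th)]])
for x,y in [(-7,-8),(-7,8),(7,8),(7,-8)]:
    q=g+R@np.array([x,y])/1e3
    M([*q,.032],(255,0,0));M([*q,0],(0,255,0))
for r in (.044,.0615):
    for y in (-.009,.009): M([p[0]+r,p[1]+y,p[2]-.014],(255,255,0))
save('k4',im)
E
```

```text
(no output)
```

View pics/k4.png

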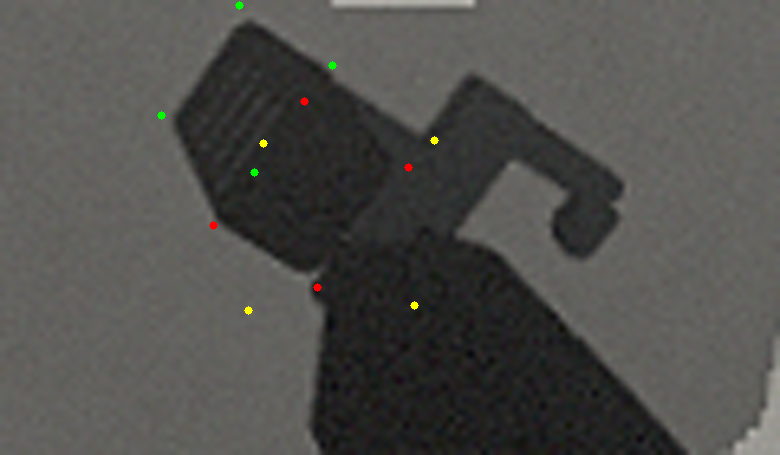

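>>> move_arm:
  xyz:
    - [-0.003, 0.008, 0]
    - [0, 0, -0.002]
    - [0, 0, -0.001]
    - [0, 0, -0.001]
    - [0, 0, -0.001]
    - [0, 0, -0.001]
    - [0, 0, -0.001]
    - [0, 0, 0]
  roll: [0, 0, 0, 0, 0, 0, 0, 0]

```text
t: 6.75
ee_pos: [0.5114, -0.1061, 0.0468]
ee_rot: [-0.5, -0.5, -0.5, 0.5]
force: [0.1, 0.8, 0.3]
gripper_width: 0.0881
```

```bash
cat > lc.py <<'E'
import sys
from h import *
n=sys.argv[1];a,b,c,d=map(int,sys.argv[2:6]);k=float(sys.argv[6])
s=arm.state();print('t',s['t'],np.round(s['ee_pos'],4),'F',np.round(s['force'],2),'T',np.round(s['ft_torque'],2),'w',s['gripper_width'])
w=eyes.grab_frame('wrist');save(n,cv2.resize(w['frame'][b:d,a:c],None,fx=k,fy=k,interpolation=cv2.INTER_CUBIC))
E
python3 lc.py k5 270 180 400 270 6
```

```text
t 6.75 [ 0.5114 -0.1061  0.0468] F [0.12 0.8  0.33] T [-0.03  0.03  0.02] w 0.08813041006556362
```

View pics/k5.png

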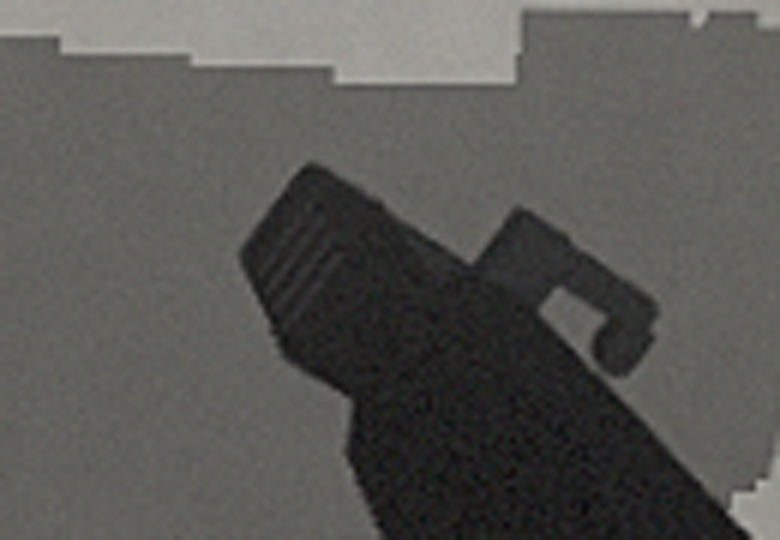

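>>> move_arm:
  xyz:
    - [0, 0, -0.001]
    - [0, 0, -0.001]
    - [0, 0, 0]
  roll: [0, 0, 0]

```text
t: 7.1
ee_pos: [0.5114, -0.106, 0.0448]
ee_rot: [-0.5, -0.5, -0.5, 0.5]
force: [0.3, -0.4, -0.1]
gripper_width: 0.0879
```

>>> move_arm:
  xyz:
    - [0, 0, -0.001]
    - [0, 0, -0.001]
    - [0, 0, 0]
  roll: [0, 0, 0]

```text
t: 7.4
ee_pos: [0.5114, -0.106, 0.0428]
ee_rot: [-0.5, -0.5, -0.5, 0.5]
force: [0.1, -0.1, 0.2]
gripper_width: 0.0882
```

```bash
python3 lc.py k6 270 180 400 270 6; python3 - <<'E'
from h import *
a=eyes.grab_frame('scene');save('k6s',cv2.resize(a['frame'][170:225,250:320],None,fx=10,fy=10,interpolation=cv2.INTER_CUBIC))
E
```

```text
t 7.4 [ 0.5114 -0.106   0.0428] F [ 0.11 -0.1   0.19] T [-0.05  0.06  0.01] w 0.08822316328816644
```

View pics/k6.png

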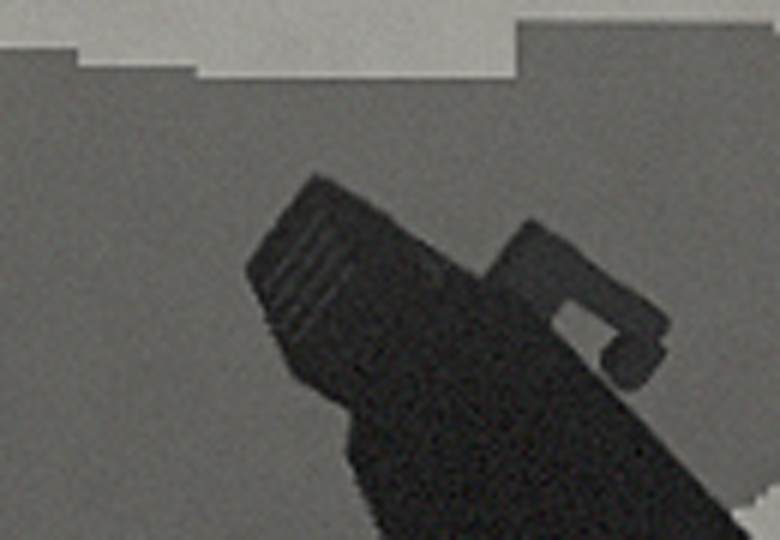

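View pics/k6s.png

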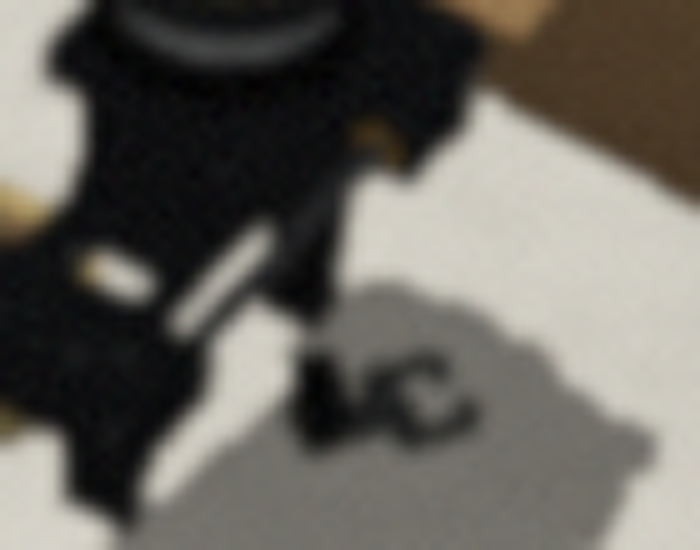

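```bash
python3 - <<'E'
from h import *
a=eyes.grab_frame('scene')
for z in (.029,.035,.043):
    for r in (-.058,-.05,-.044,.044,.05,.058): print(z,r,(proj(a,[.5114+r,-.106,z])-[250,170]+.5)*10)
for X in ([.565,-.1145,.032],[.565,-.1145,0],[.598,-.135,0.006],[.5114,-.106,.2]): print(X,(proj(a,X)-[250,170]+.5)*10)
E
```

```text
0.029 -0.058 [ 79.07210016 582.1169342 ]
0.029 -0.05 [ 94.59605569 565.28303664]
0.029 -0.044 [106.17257402 552.72966883]
0.029 0.044 [269.6805962  375.42451683]
0.029 0.05 [280.41743964 363.78167734]
0.029 0.058 [294.65478996 348.34295128]
0.035 -0.058 [ 79.51233447 568.32290227]
0.035 -0.05 [ 95.0799788  551.48529116]
0.035 -0.044 [106.68888347 538.92936311]
0.035 0.044 [270.63670183 361.60712036]
0.035 0.05 [281.40127259 349.96440472]
0.035 0.058 [295.67517115 334.5260797 ]
0.043 -0.058 [ 80.1033241  549.80519608]
0.043 -0.05 [ 95.72960365 532.96301349]
0.043 -0.044 [107.38197263 520.4039571 ]
0.043 0.044 [271.91986754 343.06313451]
0.043 0.05 [282.72163006 331.42087148]
0.043 0.058 [297.04455031 315.98346443]
[0.565, -0.1145, 0.032] [311.04956708 361.67136276]
[0.565, -0.1145, 0] [305.43299831 434.27286093]
[0.598, -0.135, 0.006] [420.24329352 385.46806095]
[0.5114, -0.106, 0.2] [212.37967535  35.36697823]
```

>>> move_arm:
  xyz:
    - [0, 0, -0.001]
    - [0, 0, -0.001]
    - [0, 0, 0]
  roll: [0, 0, 0]

```text
t: 7.85
ee_pos: [0.5114, -0.106, 0.0408]
ee_rot: [-0.5, -0.5, -0.5, 0.5]
force: [-0.2, -0.1, -0.2]
gripper_width: 0.0882
```

>>> move_arm:
  xyz:
    - [0, 0, -0.001]
    - [0, 0, -0.001]
    - [0, 0, 0]
  roll: [0, 0, 0]

```text
t: 8.15
ee_pos: [0.5114, -0.106, 0.0388]
ee_rot: [-0.5, -0.5, -0.5, 0.5]
force: [-0.1, -0.0, -0.3]
gripper_width: 0.0882
```

>>> move_arm:
  xyz:
    - [0, 0, -0.001]
    - [0, 0, -0.001]
    - [0, 0, 0]
  roll: [0, 0, 0]

```text
t: 8.45
ee_pos: [0.5114, -0.106, 0.0368]
ee_rot: [-0.5, -0.5, -0.5, 0.5]
force: [0.3, -0.1, -1.1]
gripper_width: 0.0876
```

```bash
python3 lc.py k7 270 180 400 270 6; python3 - <<'E'
from h import *
a=eyes.grab_frame('scene');save('k7s',cv2.resize(a['frame'][170:225,250:320],None,fx=10,fy=10,interpolation=cv2.INTER_CUBIC))
print([x for x in dir(arm) if x[0]!='_'],[x for x in dir(eyes) if x[0]!='_'])
E
```

```text
t 8.45 [ 0.5114 -0.106   0.0368] F [ 0.29 -0.11 -1.07] T [-0.03  0.07  0.04] w 0.08764318001860874
['Unreachable', 'job_done', 'state', 'tips_ahead'] ['grab_frame', 'trace']
```

View pics/k7.png

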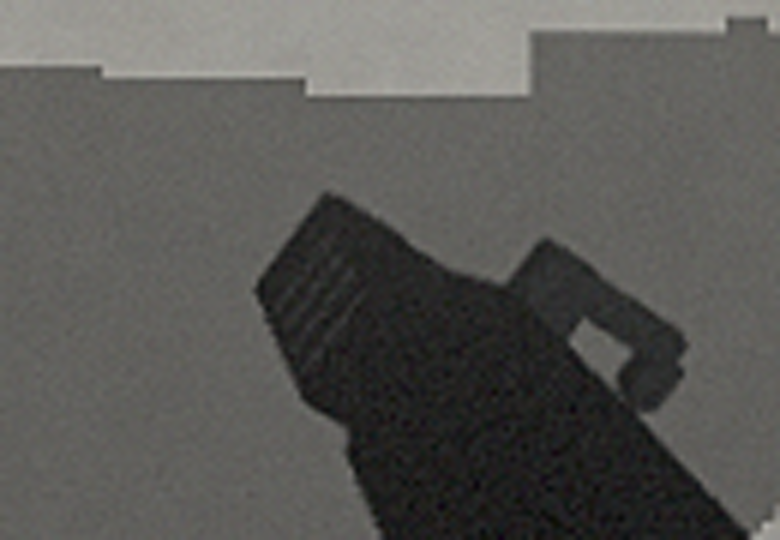

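View pics/k7s.png

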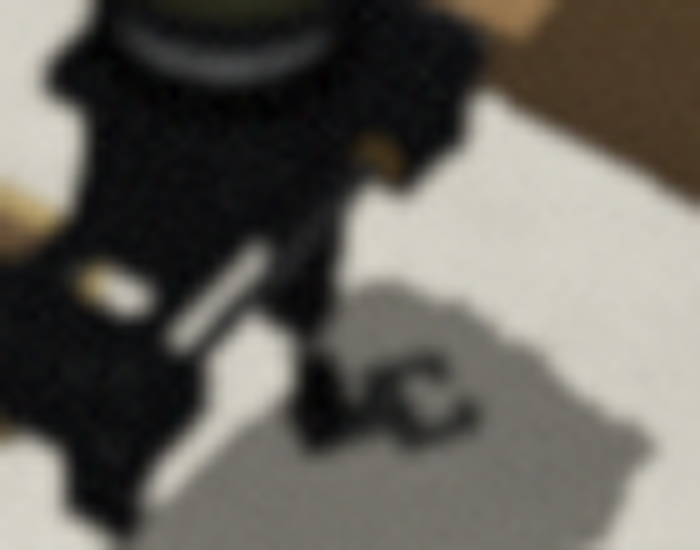

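>>> move_arm:
  xyz:
    - [0, 0, -0.001]
    - [0, 0, -0.001]
    - [0, 0, 0]
  roll: [0, 0, 0]

```text
t: 8.85
ee_pos: [0.5114, -0.106, 0.0348]
ee_rot: [-0.5, -0.5, -0.5, 0.5]
force: [0.5, -0.2, 0.7]
gripper_width: 0.088
```

>>> move_arm:
  xyz:
    - [0, 0, -0.001]
    - [0, 0, -0.001]
    - [0, 0, 0]
  roll: [0, 0, 0]

```text
t: 9.15
ee_pos: [0.5114, -0.106, 0.0328]
ee_rot: [-0.5, -0.5, -0.5, 0.5]
force: [0.2, -0.2, 0.8]
gripper_width: 0.0879
```

>>> move_arm:
  xyz:
    - [0, 0, -0.001]
    - [0, 0, -0.001]
    - [0, 0, 0]
  roll: [0, 0, 0]

```text
t: 9.45
ee_pos: [0.5114, -0.106, 0.0308]
ee_rot: [-0.5, -0.5, -0.5, 0.5]
force: [-0.0, 0.2, -0.1]
gripper_width: 0.088
```

```bash
python3 lc.py k8 270 180 400 270 6; python3 - <<'E'
from h import *
a=eyes.grab_frame('scene');save('k8s',cv2.resize(a['frame'][170:225,250:320],None,fx=10,fy=10,interpolation=cv2.INTER_CUBIC))
E
```

```text
t 9.45 [ 0.5114 -0.106   0.0308] F [-0.01  0.24 -0.08] T [-0.09  0.12 -0.02] w 0.08796555917218378
```

View pics/k8.png

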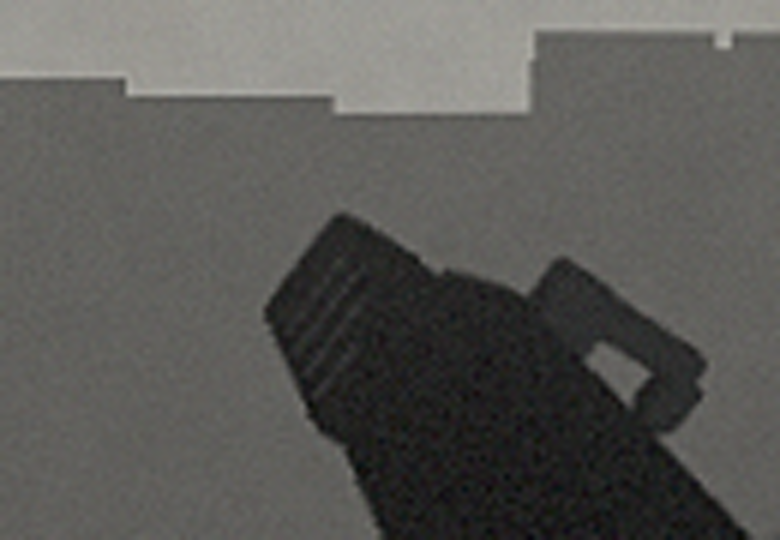

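View pics/k8s.png

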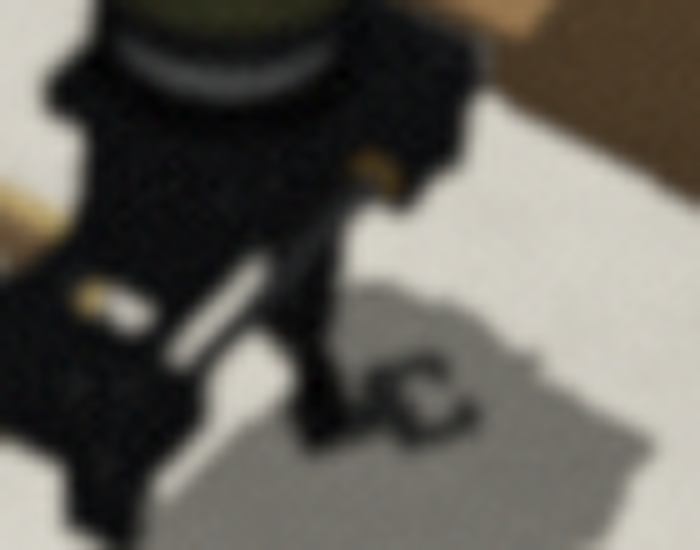

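>>> move_arm:
  xyz:
    - [0, 0, -0.002]
    - [0, 0, -0.002]
    - [0, 0, 0]
  roll: [0, 0, 0]

```text
t: 9.85
ee_pos: [0.5113, -0.106, 0.0266]
ee_rot: [-0.5, -0.5, -0.5, 0.5]
force: [0.5, 0.7, 0.3]
gripper_width: 0.0879
```

>>> move_arm:
  xyz:
    - [-0.003, 0, 0]
    - [-0.003, 0, 0]
    - [-0.003, 0, 0]
    - [-0.003, 0, 0]
    - [0, 0, 0]
  roll: [0, 0, 0, 0, 0]

```text
t: 10.35
ee_pos: [0.4987, -0.1061, 0.027]
ee_rot: [-0.5, -0.5, -0.5, 0.5]
force: [-0.3, 0.2, -0.2]
gripper_width: 0.0877
```

```bash
python3 lc.py k9 270 180 400 270 6; python3 - <<'E'
from h import *
a=eyes.grab_frame('scene');save('k9s',cv2.resize(a['frame'][170:225,250:320],None,fx=10,fy=10,interpolation=cv2.INTER_CUBIC))
E
```

```text
t 10.35 [ 0.4987 -0.1061  0.027 ] F [-0.28  0.15 -0.22] T [-0.08  0.05  0.02] w 0.08771463271007036
```

View pics/k9.png

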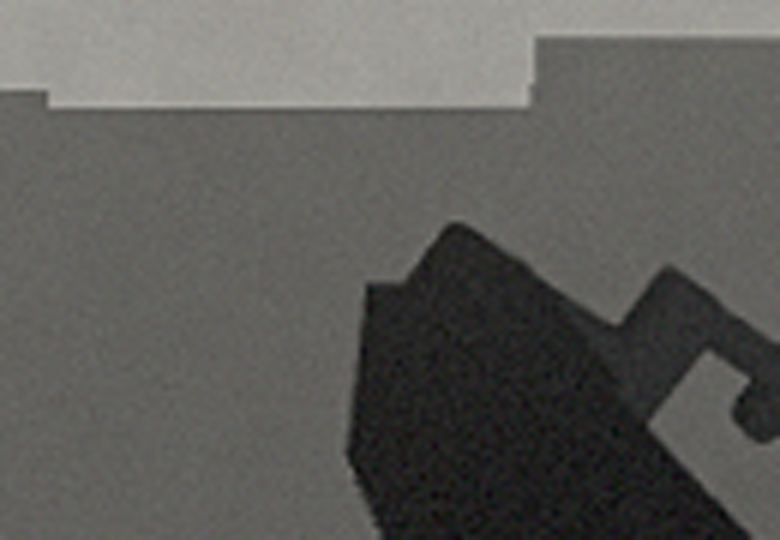

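View pics/k9s.png

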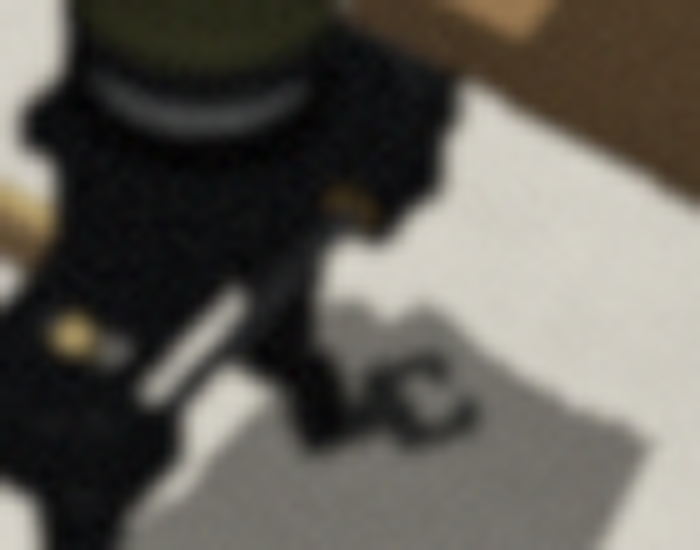

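```bash
python3 - <<'E'
from h import *
a=eyes.grab_frame('scene');s=arm.state();p=np.array(s['ee_pos'])
x0,y0,k=240,170,9
im=cv2.resize(a['frame'][y0:y0+62,x0:x0+80],None,fx=k,fy=k,interpolation=cv2.INTER_CUBIC)
im=np.clip(im.astype(float)*1.6+20,0,255).astype(np.uint8)
def P(X): return tuple(int(v) for v in (proj(a,X)-[x0,y0]+.5)*k)
for dz,c in [(-.014,(255,0,0)),(0,(0,255,0)),(.02,(80,160,255))]:
  for sg in (-1,1):
    q=[P(p+[sg*r,y,dz]) for r,y in [(.044,-.009),(.0615,-.009),(.0615,.009),(.044,.009)]]
    for i in range(4): cv2.line(im,q[i],q[(i+1)%4],c,1)
g=np.array([.565,-.1145]);th=-.56;R=np.array([[np.cos(th),-np.sin(th)],[np.sin(th),np.cos(th)]])
q=[P([*(g+R@np.array(v)/1e3),.032]) for v in [(-7,-8),(-7,8),(7,8),(7,-8)]]
for i in range(4): cv2.line(im,q[i],q[(i+1)%4],(255,255,0),1)
save('k10',im)
E
```

```text
(no output)
```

View pics/k10.png

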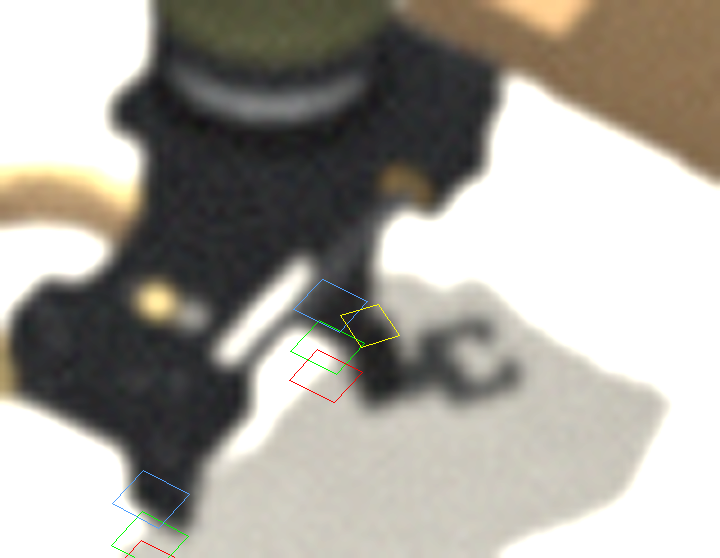

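>>> move_arm:
  xyz:
    - [0.006, -0.003, 0.003]
    - [0.006, -0.003, 0]
    - [0, 0, -0.003]
    - [0, 0, -0.001]
    - [0, 0, 0]
  roll: [0, 0, 0, 0, 0]

```text
t: 11.0
ee_pos: [0.5111, -0.1119, 0.0256]
ee_rot: [-0.5, -0.5, -0.5, 0.5]
force: [-0.1, 0.6, -0.2]
gripper_width: 0.0885
```

>>> move_arm:
  xyz:
    - [0, 0, -0.001]
    - [0, 0, -0.001]
    - [0, 0, 0]
  roll: [0, 0, 0]

```text
t: 11.3
ee_pos: [0.5112, -0.112, 0.0238]
ee_rot: [-0.5, -0.5, -0.5, 0.5]
force: [-0.6, 0.1, 0.2]
gripper_width: 0.0883
```

>>> move_arm:
  xyz:
    - [0, 0, -0.001]
    - [0, 0, -0.001]
    - [0, 0, 0]
  roll: [0, 0, 0]

```text
t: 11.6
ee_pos: [0.5114, -0.112, 0.0218]
ee_rot: [-0.5, -0.5, -0.5, 0.5]
force: [-0.6, -0.1, -0.2]
gripper_width: 0.0882
```

>>> move_arm:
  xyz:
    - [0, 0, -0.001]
    - [0, 0, -0.001]
    - [0, 0, 0]
  roll: [0, 0, 0]

```text
t: 11.9
ee_pos: [0.5115, -0.112, 0.0214]
ee_rot: [0.5, 0.5, 0.5, -0.5]
force: [-4.3, 1.2, 14.9]
gripper_width: 0.0882
```

>>> move_arm:
  xyz:
    - [0, 0, -0.001]
    - [0, 0, -0.001]
    - [0, 0, 0]
  roll: [0, 0, 0]

```text
t: 12.2
ee_pos: [0.5115, -0.1119, 0.0211]
ee_rot: [0.5, 0.501, 0.499, -0.5]
force: [-8.0, 1.8, 32.7]
gripper_width: 0.0879
```

```bash
python3 lc.py k11 270 180 400 270 6; python3 - <<'E'
from h import *
a=eyes.grab_frame('scene');x0,y0,k=240,170,9
im=cv2.resize(a['frame'][y0:y0+62,x0:x0+80],None,fx=k,fy=k,interpolation=cv2.INTER_CUBIC)
im=np.clip(im.astype(float)*1.6+20,0,255).astype(np.uint8);save('k11s',im)
E
```

```text
t 12.2 [ 0.5115 -0.1119  0.0211] F [-8.01  1.85 32.69] T [0.43 0.25 0.08] w 0.08788193585447159
```

View pics/k11.png

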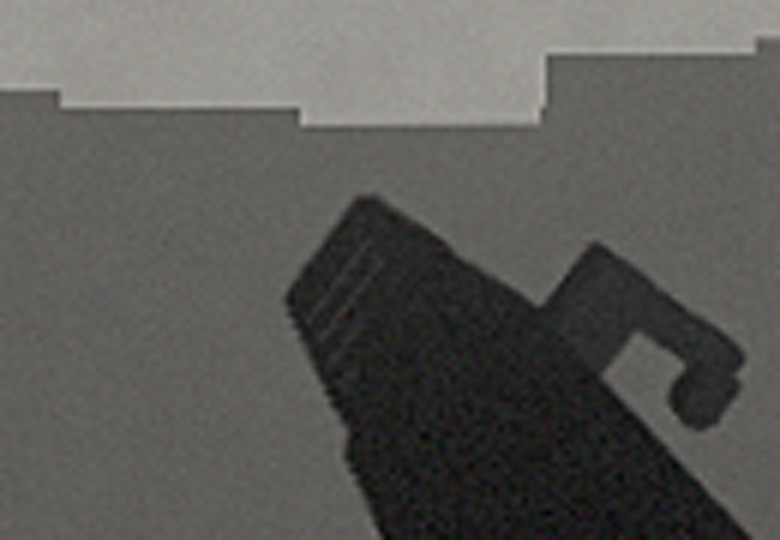

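View pics/k11s.png

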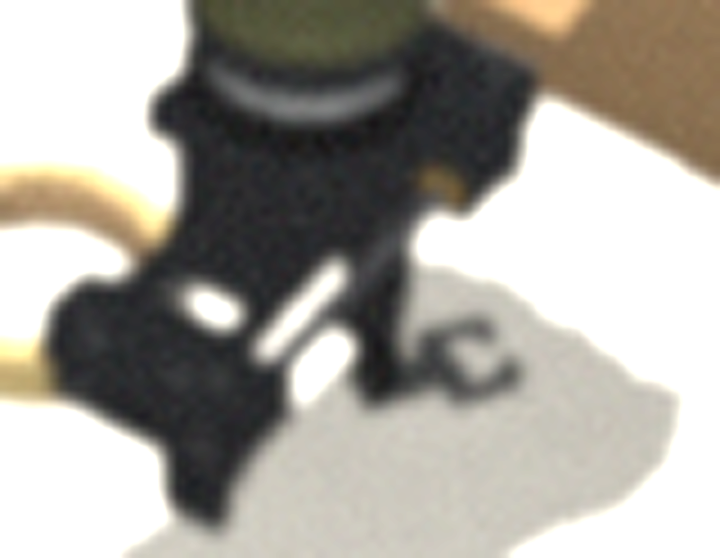

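>>> move_arm:
  xyz:
    - [0, 0, 0.003]
    - [0, 0, 0]
  roll: [0, 0]

```text
t: 12.5
ee_pos: [0.5119, -0.1121, 0.0216]
ee_rot: [0.5, 0.5, 0.499, -0.5]
force: [0.6, -0.2, 1.2]
gripper_width: 0.0885
```

>>> move_arm:
  xyz:
    - [0, 0, -0.001]
    - [-0.002, 0, 0]
    - [-0.002, 0, 0]
    - [-0.003, 0, 0]
    - [-0.003, 0, 0]
    - [0, 0, 0]
  roll: [0, 0, 0, 0, 0, 0]

```text
t: 13.1
ee_pos: [0.5018, -0.1119, 0.0204]
ee_rot: [0.5, 0.5, 0.5, -0.5]
force: [-1.6, 0.5, 10.9]
gripper_width: 0.0879
```

```bash
python3 lc.py k12 270 180 400 270 6
```

```text
t 13.1 [ 0.5018 -0.1119  0.0204] F [-1.61  0.46 10.88] T [ 0.15 -0.16  0.1 ] w 0.08788811703320831
```

View pics/k12.png

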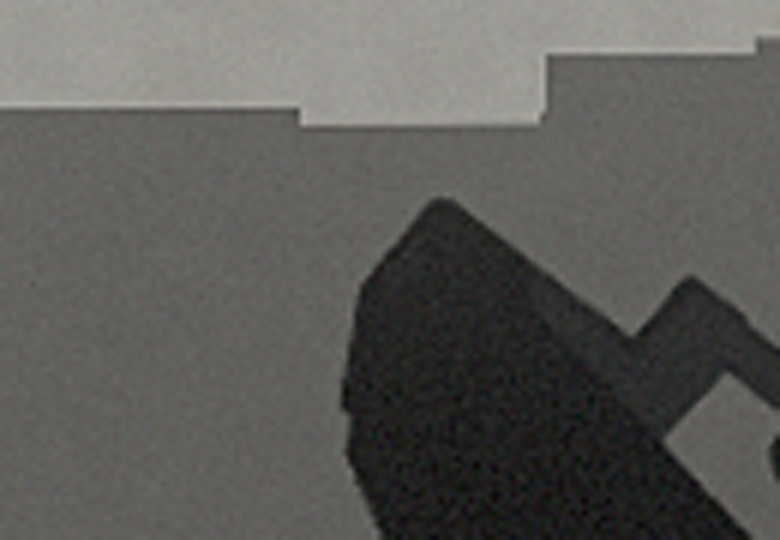

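>>> move_arm:
  xyz:
    - [0, 0, 0.016]
    - [0.008, 0.012, 0]
    - [0.008, 0.013, 0]
    - [0, 0, -0.012]
    - [0, 0, -0.012]
    - [0, 0, -0.008]
    - [0, 0, 0]
  roll: [0, 0, 0, 0, 0, 0, 0]

```text
t: 13.85
ee_pos: [0.5158, -0.0874, 0.002]
ee_rot: [-0.499, -0.499, -0.501, 0.501]
force: [-0.2, -0.4, 0.9]
gripper_width: 0.0876
```

```bash
python3 lc.py k13 250 160 400 270 5; python3 - <<'E'
from h import *
a=eyes.grab_frame('scene');x0,y0,k=240,170,9
im=cv2.resize(a['frame'][y0:y0+62,x0:x0+80],None,fx=k,fy=k,interpolation=cv2.INTER_CUBIC)
im=np.clip(im.astype(float)*1.6+20,0,255).astype(np.uint8);save('k13s',im)
E
```

```text
t 13.85 [ 0.5158 -0.0874  0.002 ] F [-0.16 -0.43  0.87] T [-0.05  0.1   0.  ] w 0.08760749429104385
```

View pics/k13.png

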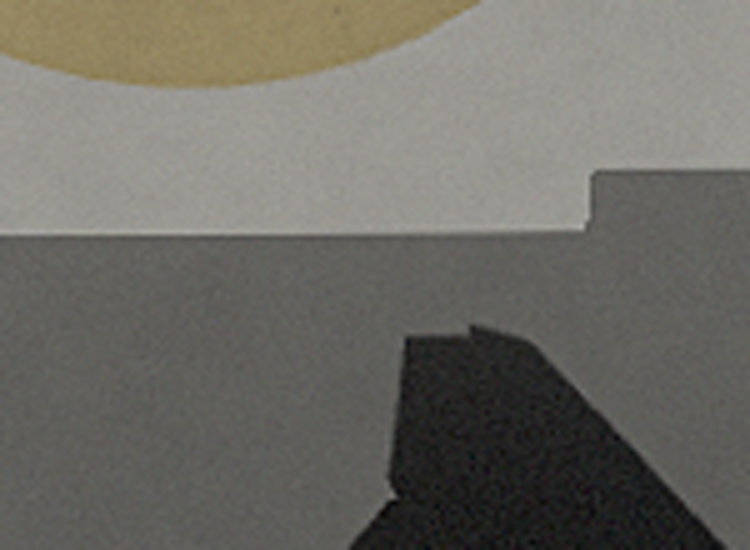

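View pics/k13s.png

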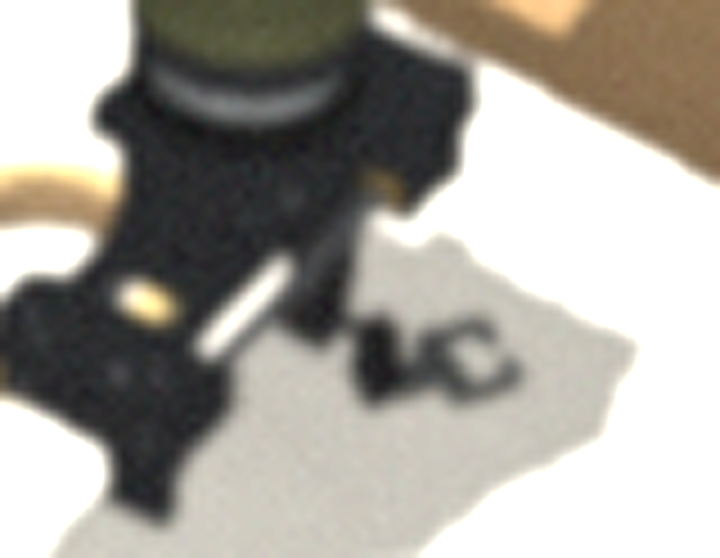

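>>> move_arm:
  xyz:
    - [0.001, -0.004, 0.001]
    - [0.001, -0.004, 0]
    - [0, -0.004, 0]
    - [0, -0.004, 0]
    - [0, -0.004, 0]
    - [0, -0.004, 0]
    - [0, 0, 0]
  roll: [0, 0, 0, 0, 0, 0, 0]

```text
t: 14.65
ee_pos: [0.5194, -0.112, 0.005]
ee_rot: [-0.5, -0.5, -0.499, 0.501]
force: [-0.2, 0.2, -1.0]
gripper_width: 0.0884
```

```bash
cat > sc.py <<'E'
import sys
from h import *
a=eyes.grab_frame('scene');x0,y0,k=250,165,8
s=arm.state();print(np.round(s['ee_pos'],4),np.round(s['force'],1),s['t'])
im=cv2.resize(a['frame'][y0:y0+70,x0:x0+95],None,fx=k,fy=k,interpolation=cv2.INTER_CUBIC)
im=np.clip(im.astype(float)*1.5+20,0,255).astype(np.uint8);save(sys.argv[1],im)
E
python3 sc.py k14s; python3 lc.py k14 250 160 400 270 5
```

```text
[ 0.5195 -0.1115  0.005 ] [ 0.1 -0.3 -0.1] 14.7
t 14.7 [ 0.5195 -0.1115  0.005 ] F [ 0.1  -0.27 -0.15] T [-0.08  0.04  0.  ] w 0.08815021546058094
```

View pics/k14s.png

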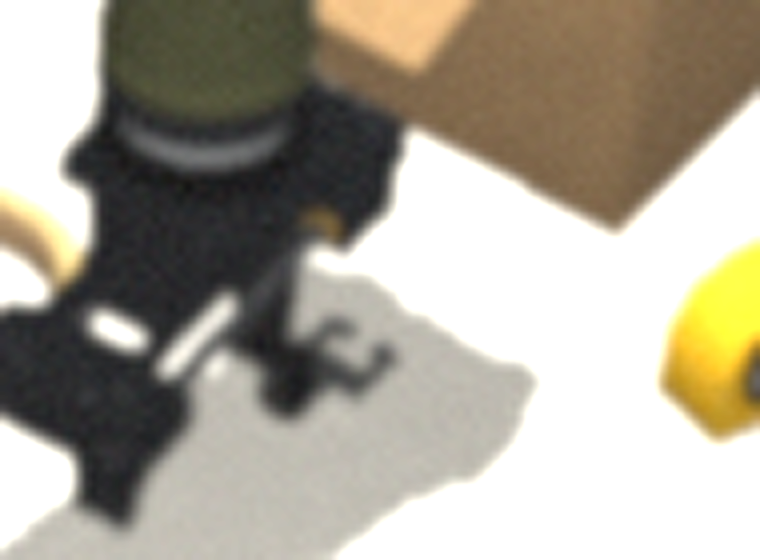

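View pics/k14.png

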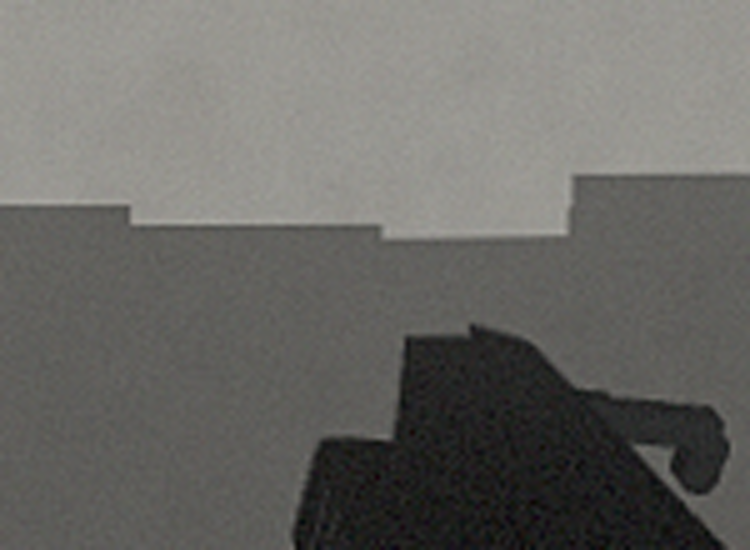

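>>> move_arm:
  xyz:
    - [-0.001, -0.005, 0]
    - [-0.001, -0.005, 0]
    - [0, -0.005, 0]
    - [0, -0.005, 0]
    - [0, -0.005, 0]
    - [0, -0.005, 0]
    - [0, 0, 0]
  roll: [0, 0, 0, 0, 0, 0, 0]

```text
t: 15.45
ee_pos: [0.5175, -0.1423, 0.005]
ee_rot: [-0.5, -0.5, -0.499, 0.501]
force: [0.2, -0.1, -0.4]
gripper_width: 0.0881
```

```bash
python3 sc.py k15s; python3 lc.py k15 250 160 400 270 5
```

```text
[ 0.5175 -0.1417  0.005 ] [-0.4  0.1 -0.3] 15.5
t 15.5 [ 0.5175 -0.1417  0.005 ] F [-0.43  0.08 -0.26] T [-0.04  0.1   0.07] w 0.08804202171546072
```

View pics/k15s.png

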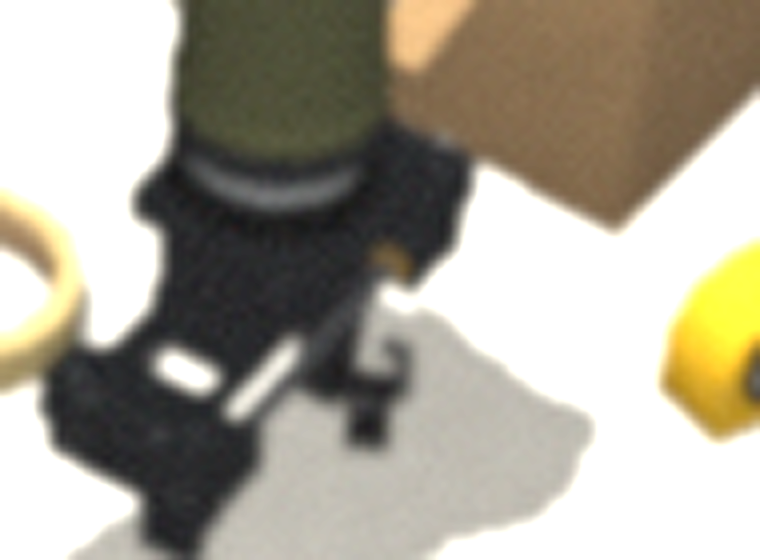

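View pics/k15.png

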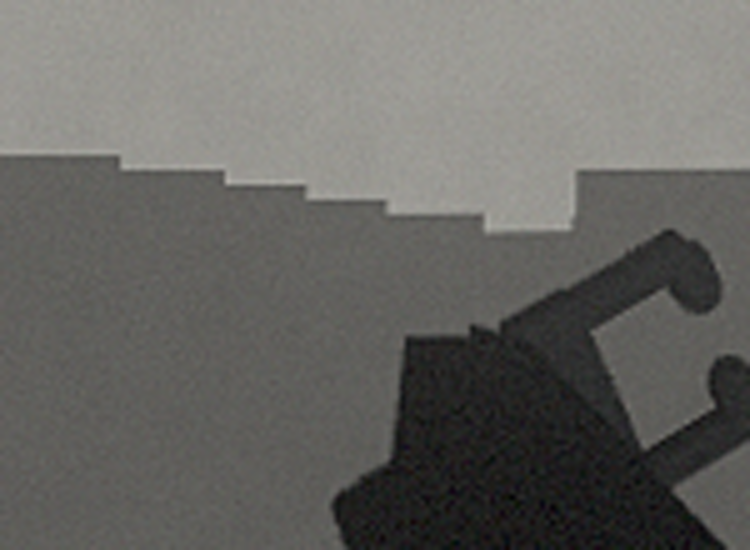

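```bash
python3 - <<'E'
from fitclip import *
s=arm.state();w=eyes.grab_frame('wrist')
C=lambda x,y:np.array((250+x/5-.5,160+y/5-.5))
obs=[((-18,17,6),C(502,322)),((10,16.5,6),C(670,232)),((7,8,6),C(692,287)),((7,-8,6),C(732,380)),((-8,11.5,6),C(592,330))]
p,r=fit(w,s,obs,[.6,-.15,.4]);print(p,np.degrees(p[2]),r)
c,sn=np.cos(p[2]),np.sin(p[2])
for n,q in dict(grip=(-40,0),com=(-20,0),b1=(-18,17),b2=(-18,8),k1=(-33,8),k2=(-47,8)).items(): print(n,(p[0]+(c*q[0]-sn*q[1])/1e3).round(4),(p[1]+(sn*q[0]+c*q[1])/1e3).round(4))
E
```

```text
[ 0.60021467 -0.14111222  0.54819838] 31.409453330178643 [-1.8  2.4  4.1 -2.5  0.2  0.   0.1  0.8 -2.2 -0.5]
grip 0.5661 -0.162
com 0.5831 -0.1515
b1 0.576 -0.136
b2 0.5807 -0.1437
k1 0.5679 -0.1515
k2 0.5559 -0.1588
```

```bash
cat > hook.py <<'E'
from h import *
def run(g,th,amax=.007,gmin=.0015,ro=.058,top=12):
  n=np.array([np.cos(th),np.sin(th)]);t=np.array([-n[1],n[0]]);best=[]
  for tx in np.arange(.500,.56,.002):
   for ty in np.arange(g[1]-.07,g[1]+.07,.004):
    for ph in np.arange(-90,91,6):
      d=np.array([np.cos(np.radians(ph)),np.sin(np.radians(ph))]);e=np.array([-d[1],d[0]])
      cs=[np.array([tx,ty])+r*d+q*e-g for r in (.044,ro) for q in (-.009,.009)]
      a=np.array([[c@n,c@t] for c in cs]); gap=a[:,0].min()-.007;k=a[:,0].argmin()
      A=np.array([.5595,-.177]);B=np.array([.5815,.1905]);P=np.array([tx,ty]);u=np.clip((P-A)@(B-A)/((B-A)@(B-A)),0,1)
      clear=np.linalg.norm(P-A-u*(B-A))-.036
      if tx>.58: clear=-1
      if gap>gmin and abs(a[k,1])<amax: best.append((round(clear*1e3,1),tx.round(3),ty.round(3),ph,(gap*1e3).round(1),(a[k,1]*1e3).round(1)))
  best.sort(reverse=True)
  for x in best[:top]: print([float(v) for v in x])
if __name__=='__main__':
  run(np.array([.566,-.162]),np.radians(31.4)); 
  print(); run(np.array([.566,-.175]),np.radians(31.4),top=4);print(); run(np.array([.566,-.185]),np.radians(50),top=4)
E
python3 hook.py
```

```text
[-0.8, 0.526, -0.148, 6.0, 2.0, 5.8]
[-1.1, 0.526, -0.152, 12.0, 2.6, 6.3]
[-2.3, 0.528, -0.14, -6.0, 1.5, 4.7]
[-2.6, 0.528, -0.144, 0.0, 2.8, 4.6]
[-2.8, 0.528, -0.148, 6.0, 3.7, 4.7]
[-3.1, 0.528, -0.152, 12.0, 4.3, 5.2]
[-3.1, 0.528, -0.152, 6.0, 1.7, 1.3]
[-3.3, 0.528, -0.156, 18.0, 4.4, 6.0]
[-3.3, 0.528, -0.156, 12.0, 2.2, 1.8]
[-3.5, 0.528, -0.16, 24.0, 4.1, 6.9]
[-3.5, 0.528, -0.16, 18.0, 2.3, 2.6]
[-3.8, 0.528, -0.164, 24.0, 2.0, 3.5]

[0.4, 0.554, -0.213, 48.0, 2.6, -5.0]
[0.2, 0.556, -0.213, 54.0, 1.8, -2.0]
[0.2, 0.556, -0.213, 48.0, 4.3, -6.0]
[0.0, 0.56, -0.213, 60.0, 2.4, -0.3]

[10.0, 0.56, -0.223, 60.0, 1.8, -3.3]
[10.0, 0.558, -0.223, 54.0, 2.0, -6.3]
[6.4, 0.554, -0.219, 54.0, 2.5, -0.6]
[6.1, 0.556, -0.219, 60.0, 2.3, 2.3]
```

>>> move_arm:
  xyz:
    - [0, -0.005, 0]
    - [0, -0.005, 0]
    - [0, -0.005, 0]
    - [0, -0.005, 0]
    - [0, 0, 0]
  roll: [0, 0, 0, 0, 0]

```text
t: 16.1
ee_pos: [0.5174, -0.1625, 0.005]
ee_rot: [-0.5, -0.5, -0.499, 0.501]
force: [-0.4, 0.4, -0.1]
gripper_width: 0.0883
```

```bash
python3 sc.py k16s; python3 lc.py k16 250 130 400 250 5
```

```text
[ 0.5174 -0.1618  0.005 ] [-0.8  0.2  0.4] 16.15
t 16.15 [ 0.5174 -0.1618  0.005 ] F [-0.77  0.22  0.41] T [-0.08  0.02 -0.02] w 0.08773641857949835
```

View pics/k16s.png

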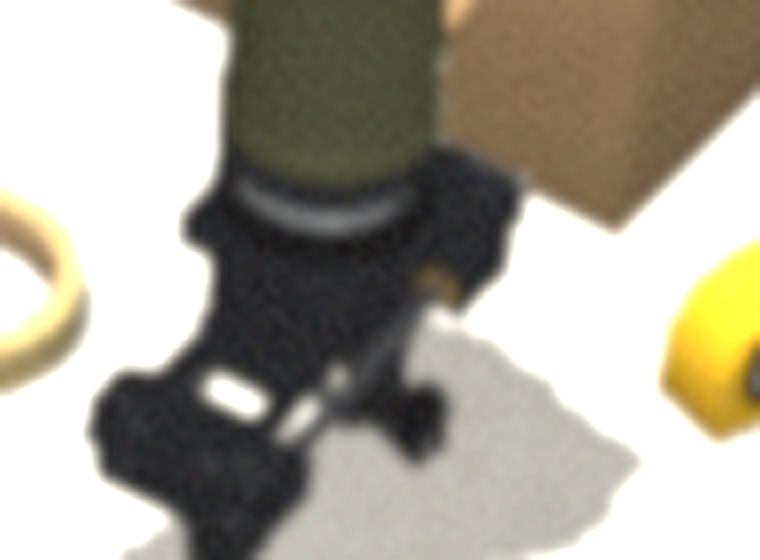

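View pics/k16.png

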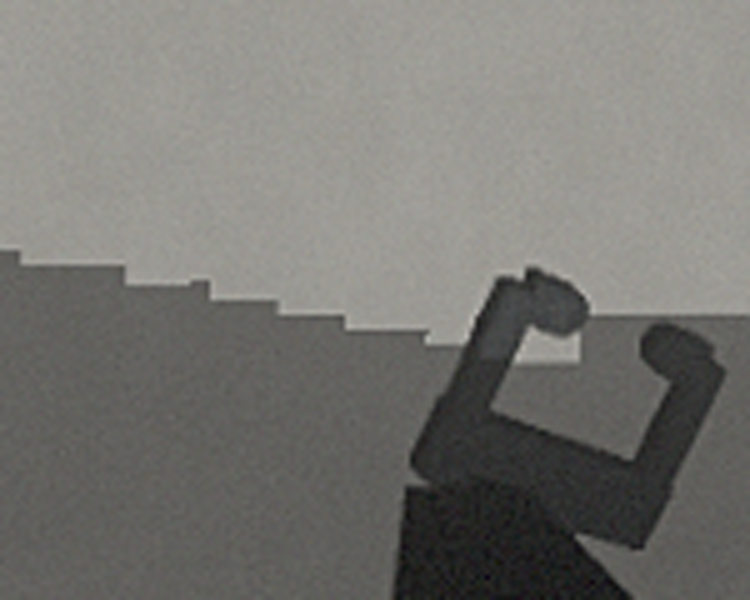

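>>> move_arm:
  xyz:
    - [0, -0.005, 0]
    - [0, -0.005, 0]
    - [-0.001, -0.005, 0]
    - [-0.001, -0.005, 0]
    - [-0.001, -0.005, 0]
    - [-0.001, -0.005, 0]
    - [-0.001, -0.005, 0]
    - [0, 0, 0]
  roll: [0, 0, 0, 0, 0, 0, 0, 0]

```text
t: 17.0
ee_pos: [0.5121, -0.1973, 0.005]
ee_rot: [-0.5, -0.5, -0.499, 0.501]
force: [-0.4, -0.2, 0.3]
gripper_width: 0.0881
```

```bash
python3 sc.py k17s; python3 lc.py k17 250 130 400 250 5
```

```text
[ 0.5123 -0.1967  0.0049] [0.8 0.7 0.4] 17.05
t 17.05 [ 0.5123 -0.1967  0.0049] F [0.82 0.74 0.37] T [-0.04  0.04  0.04] w 0.08794028139998815
```

View pics/k17s.png

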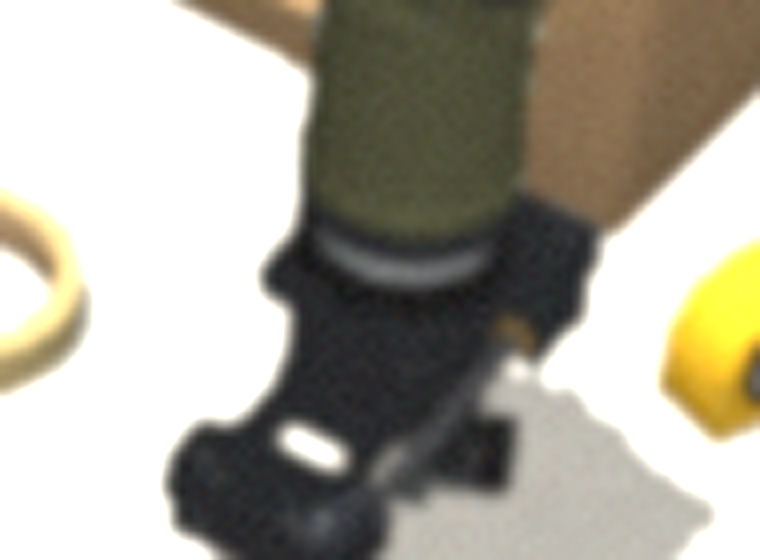

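View pics/k17.png

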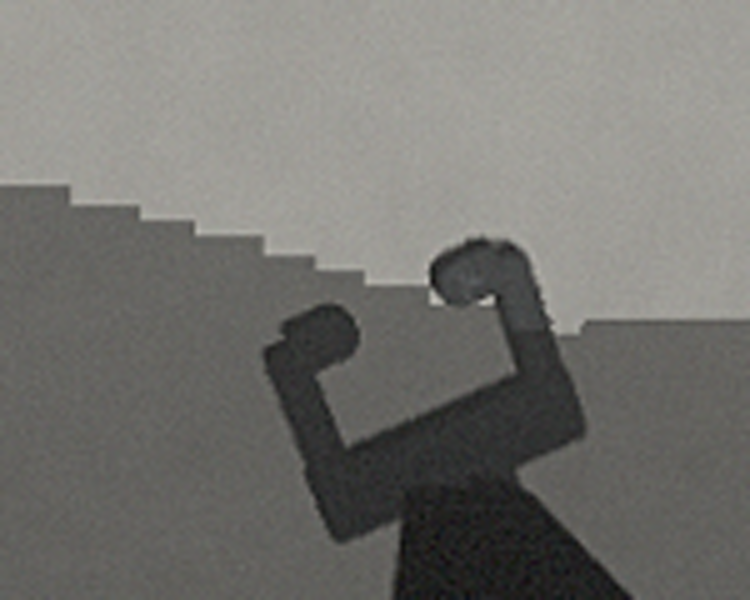

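```bash
python3 - <<'E'
from fitclip import *
s=arm.state();w=eyes.grab_frame('wrist')
C=lambda x,y:np.array((250+x/5-.5,130+y/5-.5))
obs=[((-18,17,6),C(338,538)),((-18,-17,6),C(583,437)),((7,8,6),C(332,333)),((7,-8,6),C(463,272)),((-8,11.5,6),C(345,447)),((-8,-11.5,6),C(515,375))]
p,r=fit(w,s,obs,[.57,-.19,1.9]);print(p,np.degrees(p[2]),r)
c,sn=np.cos(p[2]),np.sin(p[2])
print('grip',p[0]-.04*c,p[1]-.04*sn)
b=eyes.grab_frame('top'); x=eyes.trace(b,'tape_measure');print(x[0]['box'],atz(b,*x[0]['box'][:2],.03)); print(atz(b,x[0]['box'][0]-x[0]['box'][2]/2,x[0]['box'][1]+x[0]['box'][3]/2,.06))
E
```

```text
[ 0.55951378 -0.17457218  1.97656629] 113.24890659032211 [-2.   0.5  0.9 -1.3 -0.1 -0.9 -0.5  0.4 -0.   1.1  1.9  0.3]
grip 0.5753028311103989 -0.21132412911875426Traceback (most recent call last):
  File "<stdin>", line 8, in <module>
IndexError: list index out of range
```

```bash
python3 - <<'E'
from h import *
b=eyes.grab_frame('top')
T=lambda x,y:(x/2.8+130,y/2.8+120)
for q in [(540,105),(566,118),(594,60),(570,45)]: print(q,atz(b,*T(*q),0.0)[:2].round(3),atz(b,*T(*q),.06)[:2].round(3))
E
```

```text
(540, 105) [ 0.655 -0.244] [ 0.638 -0.232]
(566, 118) [ 0.639 -0.275] [ 0.623 -0.26 ]
(594, 60) [ 0.711 -0.311] [ 0.691 -0.295]
(570, 45) [ 0.729 -0.283] [ 0.708 -0.268]
```

>>> move_arm:
  xyz:
    - [0, -0.005, 0]
    - [0, -0.005, 0]
    - [0, -0.005, 0]
    - [0, -0.003, 0]
    - [0, 0, 0]
  roll: [0, 0, 0, 0, 0]

```text
t: 17.8
ee_pos: [0.5124, -0.2151, 0.005]
ee_rot: [-0.5, -0.5, -0.499, 0.501]
force: [-0.9, 0.7, -0.2]
gripper_width: 0.088
```

```bash
python3 lc.py k18 230 110 400 250 4.5
```

```text
t 17.8 [ 0.5124 -0.2151  0.005 ] F [-0.89  0.69 -0.15] T [-0.08  0.03  0.02] w 0.08803286739651772
```

View pics/k18.png

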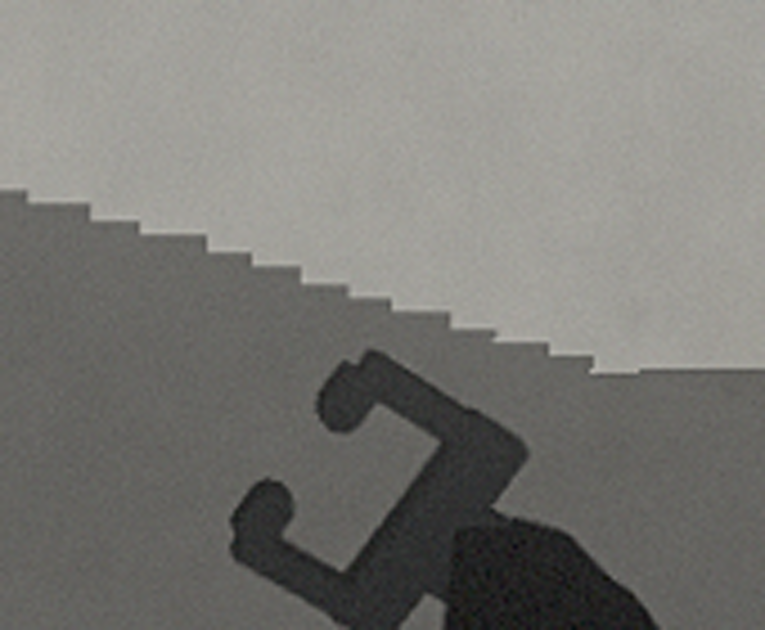

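```bash
python3 - <<'E'
from fitclip import *
s=arm.state();w=eyes.grab_frame('wrist')
C=lambda x,y:np.array((230+x/4.5-.5,110+y/4.5-.5))
obs=[((-18,-17,6),C(525,450)),((7,8,6),C(267,505)),((7,-8,6),C(343,403)),((-8,11.5,6),C(345,572)),((-8,-11.5,6),C(440,437))]
p,r=fit(w,s,obs,[.57,-.19,2.4]);print(p,np.degrees(p[2]),r)
c,sn=np.cos(p[2]),np.sin(p[2])
print('grip',p[0]-.04*c,p[1]-.04*sn)
E
```

```text
[ 0.54463036 -0.20235615  2.56479479] 146.95191690644572 [ 1.1 -1.1 -0.6 -0.6 -1.1 -0.2 -0.9  1.5  1.5  0.7]
grip 0.5781588856084844 -0.2241698591584759
```

>>> move_arm:
  xyz:
    - [0, 0, 0.02]
    - [0, 0, 0.02]
    - [0, -0.01, 0]
    - [0, -0.01, 0]
    - [0, 0, 0]
    - [0, 0, 0]
    - [0, 0, 0]
    - [0.01, 0, 0]
    - [0.02, 0, 0]
    - [0.02, 0.005, 0]
    - [0.015, 0.006, 0]
    - [0, 0, 0]
  roll: [0, 8, 8, 8, 8, 8, 8, 8, 1, 0, 0, 0]

```text
t: 19.1
ee_pos: [0.5801, -0.221, 0.0451]
ee_rot: [0.679, 0.201, 0.677, -0.199]
force: [-0.4, 0.6, -0.8]
gripper_width: 0.0882
```

```bash
python3 look.py k19 s; python3 -c "
from h import *
print(np.round(arm.state()['q'],2))"
```

```text
t 19.1 [ 0.5801 -0.221   0.0451] yaw 57.1 F [-0.44  0.57 -0.76] w 0.0881937727218144
[ 0.43  0.94 -0.25  1.7   0.38  0.55  0.95]
```

View pics/k19w.png

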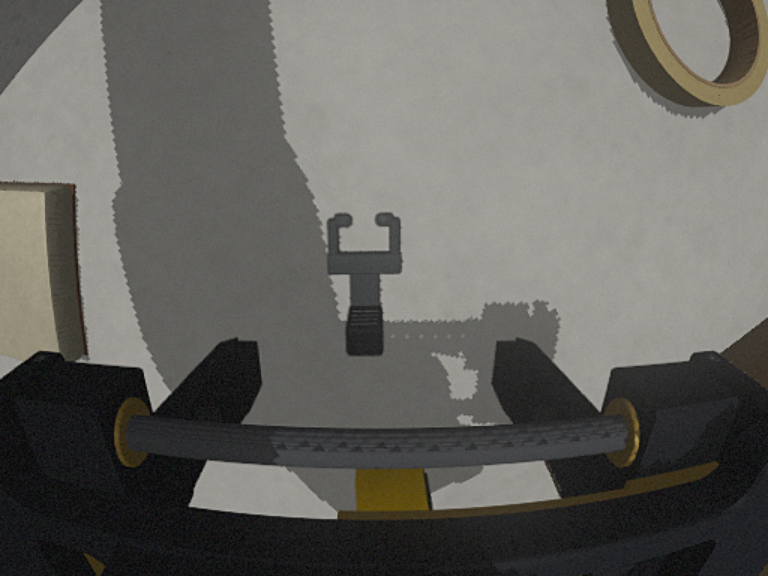

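View pics/k19s.png

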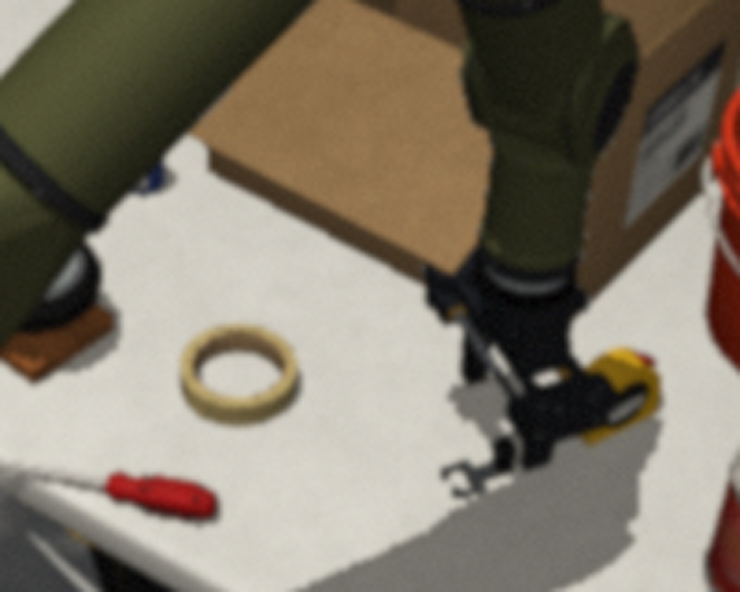

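```bash
python3 - <<'E'
from fitclip import *
s=arm.state();w=eyes.grab_frame('wrist')
C=lambda x,y:np.array((x/1.5-.3,y/1.5-.3))
obs=[((-18,17,6),C(328,273)),((-18,-17,6),C(401,272)),((7,8,6),C(345,222)),((7,-8,6),C(384,221)),((-8,11.5,6),C(338,252)),((-8,-11.5,6),C(389,251))]
p,r=fit(w,s,obs,[.57,-.19,2.4]);print(p,np.degrees(p[2]),r)
c,sn=np.cos(p[2]),np.sin(p[2]);g=np.array([p[0]-.04*c,p[1]-.04*sn]);print('grip',g)
t=np.array([-sn,c])
for x,y,z in [(-47,8,32),(-47,-8,32),(-33,8,32),(-33,-8,32),(-33,8,0),(-33,-8,0)]:
    X=[*(p[:2]+(np.array([c,sn])*x+t*y)/1e3),z/1e3];print((x,y,z),(wproj(w,s,X)*1.5).round(0))
d=g-s['ee_pos'][:2];print('offset',d,'along heading',d@[c,sn],'across',d@t)
E
```

```text
[ 0.54156974 -0.20624929  2.56995473] 147.24755982688768 [-0.5  0.7  0.5  1.   0.5 -1.6 -1.4 -1.2  0.4  0.4  0.5  0.8]
grip [ 0.57521038 -0.2278897 ]
(-47, 8, 32) [345. 356.]
(-47, -8, 32) [382. 356.]
(-33, 8, 32) [343. 326.]
(-33, -8, 32) [382. 326.]
(-33, 8, 0) [348. 300.]
(-33, -8, 0) [381. 300.]
offset [-0.00138901 -0.00496812] along heading -0.0015196258956437477 across 0.004929736235123466
```

>>> move_arm:
  xyz:
    - [-0.0015, -0.005, 0]
    - [0, 0, -0.01]
    - [0, 0, -0.01]
    - [0, 0, -0.003]
    - [0, 0, 0]
  roll: [0, 0, 0, 0, 0]

```text
t: 19.75
ee_pos: [0.5752, -0.2277, 0.0208]
ee_rot: [0.677, 0.201, 0.679, -0.201]
force: [-0.7, -0.2, -0.4]
gripper_width: 0.0885
```

>>> move_arm:
  xyz:
    - [0, 0, 0]
    - [0, 0, 0]
    - [0, 0, 0]
    - [0, 0, 0]
    - [0, 0, 0]
    - [0, 0, 0]
    - [0, 0, 0]
    - [0, 0, 0]
  roll: [0, 0, 0, 0, 0, 0, 0, 0]
  claw: 0.008
  force: 35

```text
t: 20.55
ee_pos: [0.5759, -0.228, 0.0219]
ee_rot: [0.678, 0.201, 0.678, -0.201]
force: [0.9, 0.5, 0.2]
gripper_width: 0.0261
```

```bash
python3 look.py k20
```

```text
t 20.55 [ 0.5759 -0.228   0.0219] yaw 56.96 F [0.88 0.53 0.19] w 0.026126411750267767
```

View pics/k20w.png

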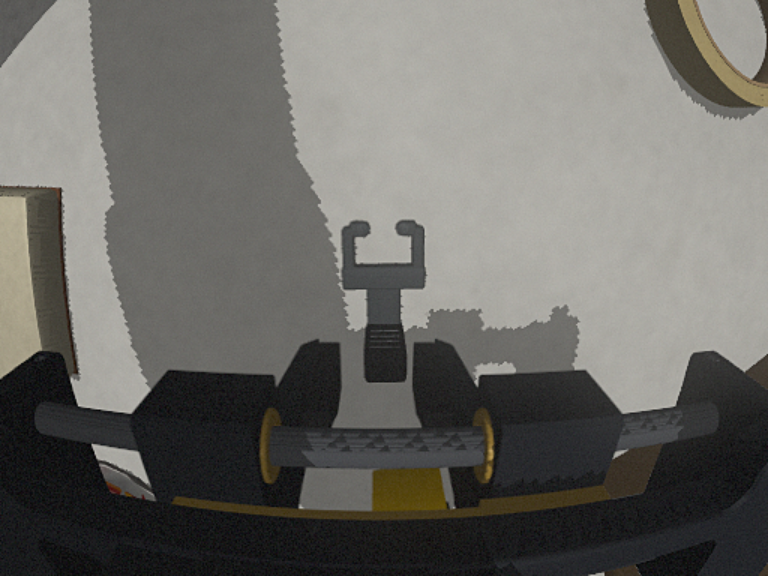

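>>> move_arm:
  xyz:
    - [0, 0, 0]
    - [0, 0, 0]
    - [0, 0, 0]
  roll: [0, 0, 0]

```text
t: 20.9
ee_pos: [0.576, -0.228, 0.0219]
ee_rot: [0.678, 0.201, 0.678, -0.201]
force: [0.6, -0.2, -0.6]
gripper_width: 0.0081
```

```bash
python3 lc.py k21 200 130 320 260 4.5;python3 sc.py k21s
```

```text
t 20.9 [ 0.576  -0.228   0.0219] F [ 0.59 -0.23 -0.62] T [ 0.03 -0.02 -0.  ] w 0.008133692219863006
[ 0.576  -0.2281  0.0219] [ 1.  -0.3 -0.2] 21.0
```

View pics/k21.png

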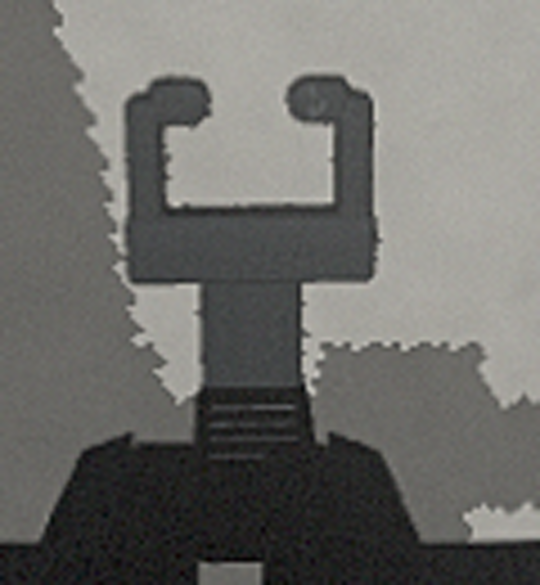

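View pics/k21s.png

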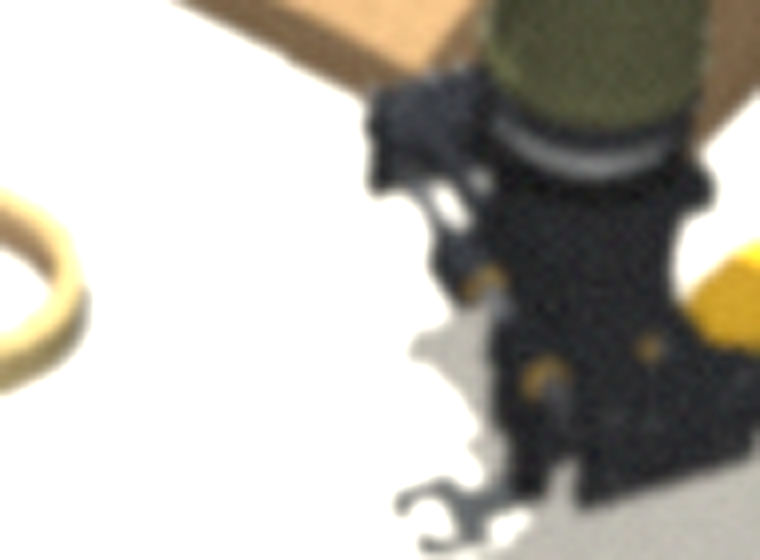

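>>> move_arm:
  xyz:
    - [0, 0, 0]
    - [0, 0, 0]
    - [0, 0, 0]
    - [0, 0, 0]
    - [0, 0, 0]
    - [0, 0, 0]
  roll: [0, 0, 0, 0, 0, 0]
  claw: 0.045

```text
t: 21.6
ee_pos: [0.576, -0.2281, 0.022]
ee_rot: [0.678, 0.201, 0.678, -0.201]
force: [0.6, -0.2, 1.1]
gripper_width: 0.045
```

>>> move_arm:
  xyz:
    - [-0.0006, 0, -0.008]
    - [0, 0, -0.008]
    - [0, 0, -0.005]
    - [0, 0, 0]
    - [0, 0, 0]
  roll: [0, 0, 0, 0, 0]

```text
t: 22.1
ee_pos: [0.5753, -0.228, 0.0006]
ee_rot: [0.678, 0.201, 0.678, -0.201]
force: [-0.3, 0.3, 0.4]
gripper_width: 0.0451
```

>>> move_arm:
  xyz:
    - [0, 0, -0.001]
    - [0, 0, -0.001]
    - [0, 0, 0]
  roll: [0, 0, 0]

```text
t: 22.4
ee_pos: [0.5754, -0.2281, -0.001]
ee_rot: [0.678, 0.201, 0.678, -0.201]
force: [0.6, -0.1, -0.5]
gripper_width: 0.0451
```

```bash
python3 lc.py k22 200 130 320 260 4.5
```

```text
t 22.4 [ 0.5754 -0.2281 -0.001 ] F [ 0.55 -0.06 -0.46] T [-0.02  0.    0.02] w 0.04513748398914137
```

View pics/k22.png

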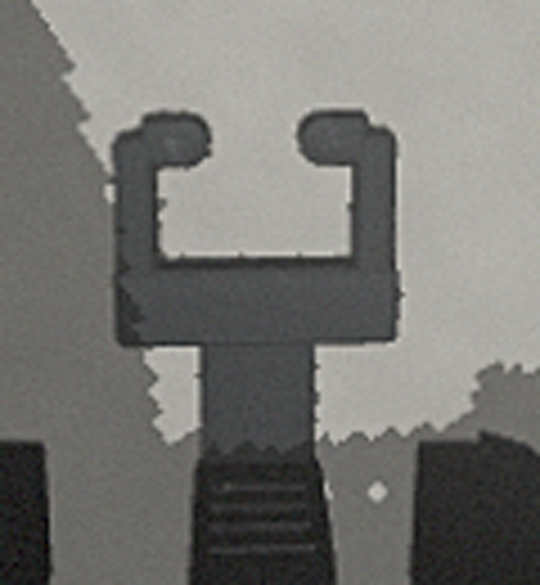

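>>> move_arm:
  xyz:
    - [0, 0, 0]
    - [0, 0, 0]
    - [0, 0, 0]
    - [0, 0, 0]
    - [0, 0, 0]
    - [0, 0, 0]
    - [0, 0, 0]
    - [0, 0, 0]
  roll: [0, 0, 0, 0, 0, 0, 0, 0]
  claw: 0.008
  force: 35

```text
t: 23.25
ee_pos: [0.5755, -0.228, -0.001]
ee_rot: [0.678, 0.201, 0.678, -0.201]
force: [0.3, 0.8, 0.9]
gripper_width: 0.0159
```

```bash
python3 lc.py k23 180 110 320 250 4.2
```

```text
t 23.25 [ 0.5755 -0.228  -0.001 ] F [0.3  0.81 0.94] T [0.04 0.04 0.03] w 0.015877679045051007
```

View pics/k23.png

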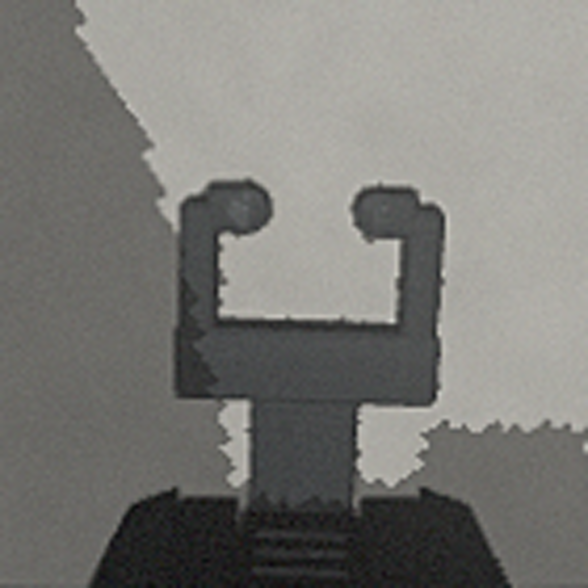

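```bash
python3 - <<'E'
from fitclip import *
s=arm.state();w=eyes.grab_frame('wrist')
C=lambda x,y:np.array((180+x/4.2-.5,110+y/4.2-.5))
obs=[((-18,17,6),C(177,398)),((-18,-17,6),C(437,403)),((7,8,6),C(243,208)),((7,-8,6),C(382,213)),((-8,11.5,6),C(217,323)),((-8,-11.5,6),C(400,325))]
p,r=fit(w,s,obs,[.55,-.2,2.57]);print(p,np.degrees(p[2]),r)
c,sn=np.cos(p[2]),np.sin(p[2]);d=p[:2]-s['ee_pos'][:2];print('bore rel tool: along',d@[c,sn],'across',d@[-sn,c])
R=Ro.from_quat(np.roll(s['ee_rot'],-1)).as_matrix();print('yaw tool y',np.degrees(np.arctan2(R[1,1],R[0,1])))
EOF=0
b=eyes.grab_frame('top');
E
```

```text
[ 0.54395292 -0.20519104  2.54121017] 145.6006174719246 [-0.7 -0.   0.6  0.1  0.8 -0.3 -1.  -0.7  0.   0.2  0.2  0.7]
bore rel tool: along 0.038887428876590226 across -0.0009939881959246894
yaw tool y 56.96577884539136
```

>>> move_arm:
  xyz:
    - [0, 0, 0.005]
    - [-0.01, 0, 0.005]
    - [-0.03, 0, 0]
    - [-0.04, 0, 0]
    - [-0.04, 0, 0]
    - [-0.01, 0, 0.02]
    - [0, 0, 0.04]
    - [0, 0, 0.04]
    - [0, 0.02, 0.03]
    - [0.004, 0.04, 0]
    - [0.004, 0.04, 0]
    - [0.005, 0.04, 0]
    - [0.005, 0.04, 0]
    - [0.005, 0.04, 0]
    - [0.005, 0.04, 0]
    - [0.005, 0.04, 0]
    - [0.004, 0.03, 0]
    - [0, 0, 0]
    - [0, 0, 0]
  roll: [0, 0, 0, 0, 0, 0, 0, 0, 0, -7, -7, -8, -8, -8, -8, -8, -3, 0, 0]

```text
t: 25.3
ee_pos: [0.4816, 0.102, 0.1392]
ee_rot: [0.5, 0.5, 0.5, -0.5]
force: [0.1, -1.4, -1.4]
gripper_width: 0.0159
```

```bash
python3 look.py k24 s
```

```text
t 25.3 [0.4816 0.102  0.1392] yaw 0.07 F [ 0.06 -1.43 -1.36] w 0.01586639976028637
```

View pics/k24w.png

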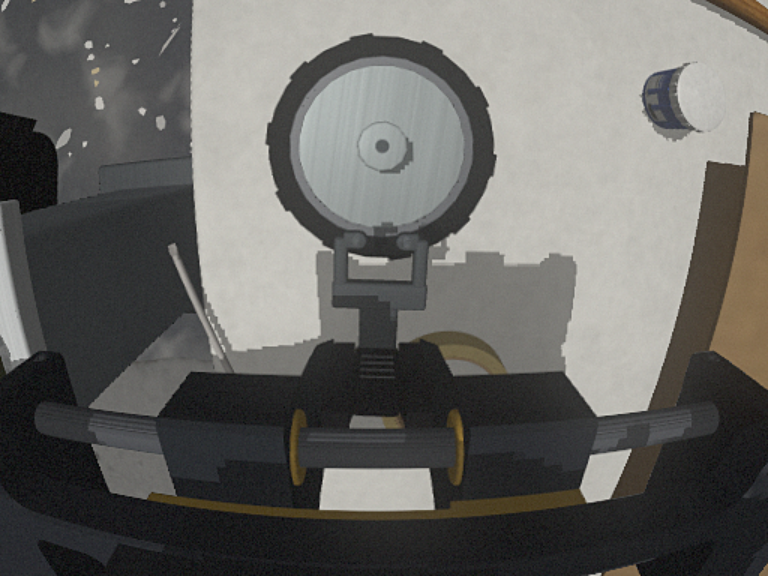

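View pics/k24s.png

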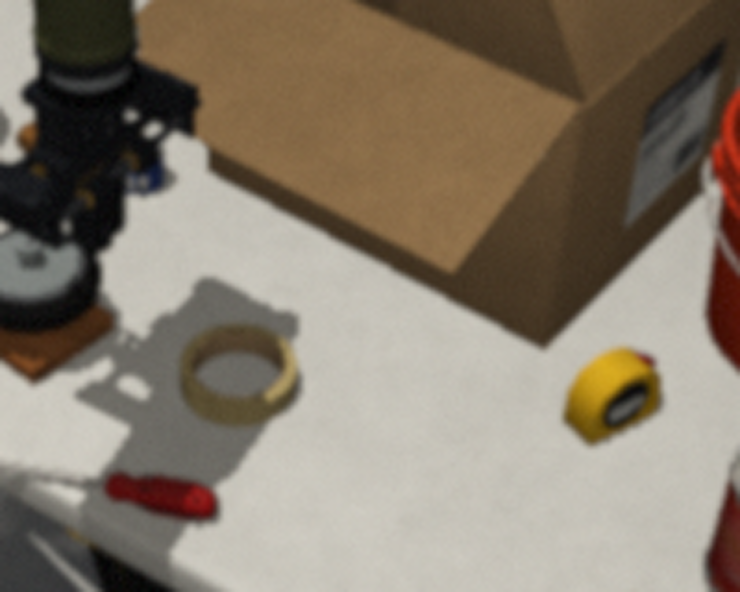

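```bash
python3 - <<'E'
from fitclip import *
s=arm.state();w=eyes.grab_frame('wrist')
np.save('k24.npy',w['frame'])
save('k25a',cv2.resize(w['frame'][20:180,170:340],None,fx=4.4,fy=3.7,interpolation=cv2.INTER_CUBIC))
save('k25b',cv2.resize(w['frame'][140:235,200:310],None,fx=7,fy=6,interpolation=cv2.INTER_CUBIC))
E
```

```text
(no output)
```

View pics/k25a.png

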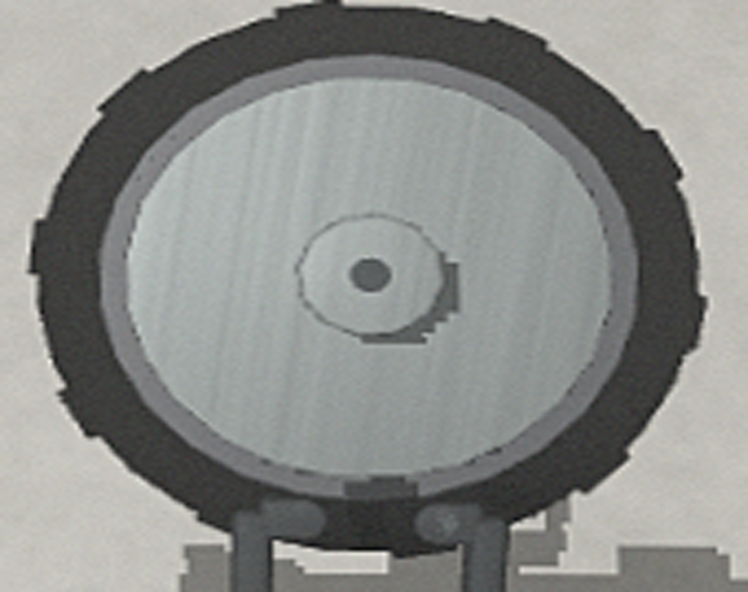

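View pics/k25b.png

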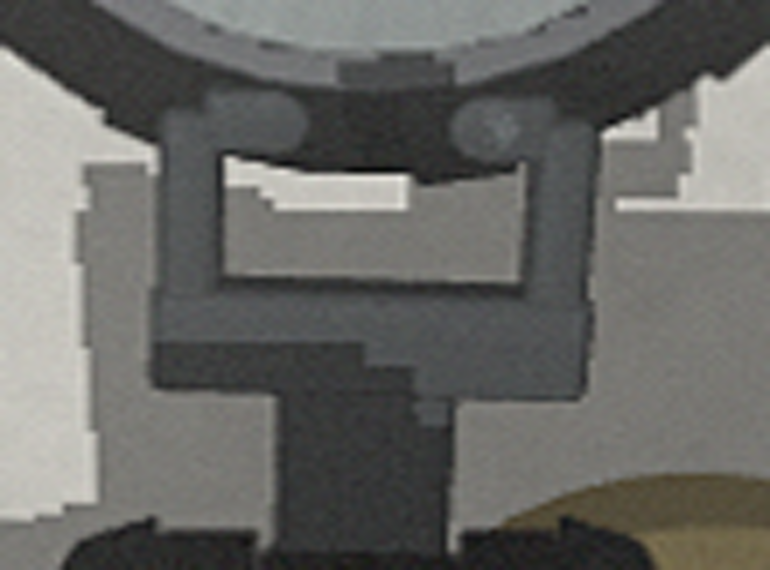

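```bash
python3 - <<'E'
from fitclip import *
s=arm.state();w=eyes.grab_frame('wrist')
A=lambda x,y:np.array((170+x/4.4-.5,20+y/3.7-.5))
B=lambda x,y:np.array((200+x/7-.5,140+y/6-.5))
def res(p):
    r=[]
    for (R,dz,L,Rt,T,Bo) in [(.04,0,127,611,77,475),(.011,.0215,297,444,213,335)]:
        a=np.linspace(0,2*np.pi,181);pts=np.array([wproj(w,s,[p[0]+R*np.cos(t),p[1]+R*np.sin(t),p[2]+dz]) for t in a])
        mn,mx=pts.min(0),pts.max(0)
        r+=list(mn-A(L,T))+list(mx-A(Rt,Bo))
    return r
r=least_squares(res,[.483,.179,.07]);print('axle',r.x,np.round(r.fun,1))
ax=r.x
# independent: disc centers
obs=[((-18,17,6),B(153,388)),((-18,-17,6),B(587,398)),((7,8,6),B(275,122)),((7,-8,6),B(485,128)),((-8,11.5,6),B(218,278)),((-8,-11.5,6),B(528,287))]
for p0 in ([.48,.14,1.57,.139],[.48,.14,1.57]):
    if len(p0)==3: ob=[((x,y,z+140.2),o) for (x,y,z),o in obs]
    else: ob=obs
    p,rr=fit(w,s,ob,p0);c,sn=np.cos(p[2]),np.sin(p[2]);d=ax[:2]-p[:2]
    print('clip',p,np.degrees(p[2]),rr,'axle from bore: along',d@[c,sn],'across',d@[-sn,c])
b=eyes.grab_frame('top')
E
```

```text
axle [0.48467187 0.18076514 0.07715531] [ 0.2 -0.  -0.2  0.2 -0.2 -0.2  0.2  0. ]
clip [0.48394668 0.13852982 1.53654094 0.13724326] 88.03731105338439 [-0.1 -0.3 -0.1 -0.2 -0.3 -0.4  0.3 -0.5  0.8  0.9 -0.6  0.6] axle from bore: along 0.04223537874766042 across 0.000721741974837455
clip [0.48392793 0.13938046 1.53653117] 88.03675128391579 [-0.7  0.1  0.5  0.2 -0.6 -0.9  0.6 -1.   0.4  0.9 -0.2  0.7] axle from bore: along 0.041385869235809725 across 0.0006742786836318165
```

>>> move_arm:
  xyz:
    - [0, 0.01, 0]
    - [0, 0.005, -0.015]
    - [0, 0, -0.02]
    - [0, 0, -0.015]
    - [0, 0, 0]
    - [0, 0, 0]
  roll: [0, 0, 0, 0, 0, 0]

```text
t: 26.15
ee_pos: [0.4824, 0.1171, 0.089]
ee_rot: [-0.5, -0.5, -0.5, 0.5]
force: [0.0, -0.9, -0.7]
gripper_width: 0.0157
```

```bash
python3 lc.py k26 170 60 350 240 3.3; python3 - <<'E'
from h import *
a=eyes.grab_frame('scene');x0,y0,k=160,130,8
im=cv2.resize(a['frame'][y0:y0+70,x0:x0+90],None,fx=k,fy=k,interpolation=cv2.INTER_CUBIC);save('k26s',np.clip(im*1.4,0,255).astype(np.uint8))
E
```

```text
t 26.15 [0.4824 0.1171 0.089 ] F [ 0.05 -0.93 -0.71] T [-0.06  0.11 -0.02] w 0.015706284317482094
```

View pics/k26.png

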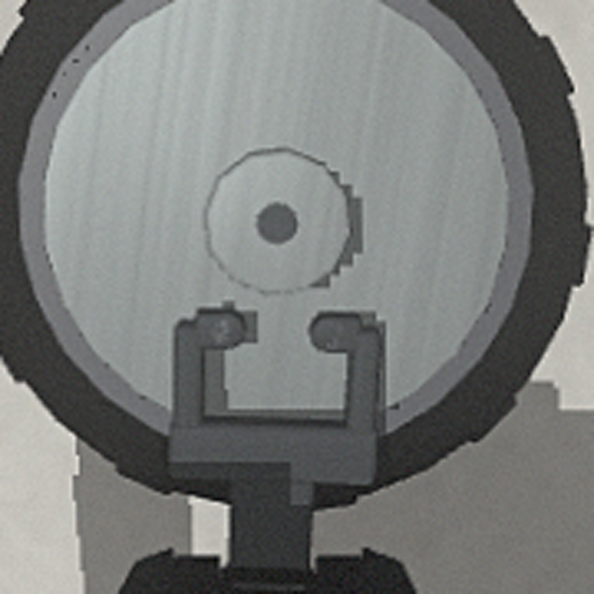

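View pics/k26s.png

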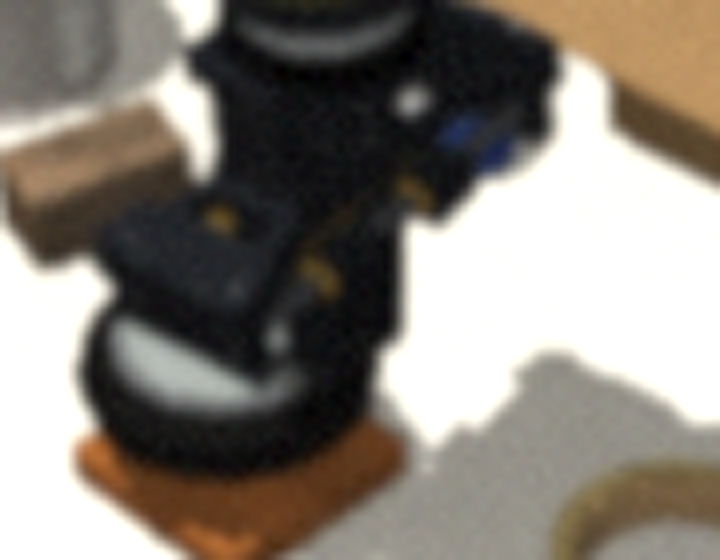

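>>> move_arm:
  xyz:
    - [0, 0, -0.003]
    - [0, 0, -0.003]
    - [0, 0, -0.001]
    - [0, 0, 0]
  roll: [0, 0, 0, 0]

```text
t: 26.65
ee_pos: [0.4823, 0.1169, 0.0818]
ee_rot: [-0.5, -0.5, -0.5, 0.5]
force: [-0.1, 0.6, -0.6]
gripper_width: 0.0158
```

>>> move_arm:
  xyz:
    - [0, 0, -0.001]
    - [0, 0, 0]
  roll: [0, 0]

```text
t: 26.85
ee_pos: [0.4823, 0.1169, 0.0809]
ee_rot: [-0.5, -0.5, -0.5, 0.5]
force: [-0.8, -0.5, -0.8]
gripper_width: 0.0158
```

>>> move_arm:
  xyz:
    - [0, 0, -0.001]
    - [0, 0, 0]
  roll: [0, 0]

```text
t: 27.05
ee_pos: [0.4824, 0.117, 0.0799]
ee_rot: [0.5, 0.5, 0.5, -0.5]
force: [0.1, -0.1, -0.5]
gripper_width: 0.0159
```

>>> move_arm:
  xyz:
    - [0, 0, -0.001]
    - [0, 0, 0]
  roll: [0, 0]

```text
t: 27.25
ee_pos: [0.4826, 0.1168, 0.0794]
ee_rot: [0.5, 0.5, 0.5, -0.5]
force: [-0.3, -0.7, 5.7]
gripper_width: 0.0157
```

>>> move_arm:
  xyz:
    - [0, 0, 0.0005]
    - [0, 0, 0]
  roll: [0, 0]

```text
t: 27.45
ee_pos: [0.4826, 0.1169, 0.0796]
ee_rot: [0.5, 0.5, 0.5, -0.5]
force: [-0.3, -0.5, 2.8]
gripper_width: 0.0158
```

```bash
python3 lc.py k27 180 70 330 230 4
```

```text
t 27.45 [0.4826 0.1169 0.0796] F [-0.32 -0.49  2.81] T [-0.07  0.08  0.02] w 0.015822213730439568
```

View pics/k27.png

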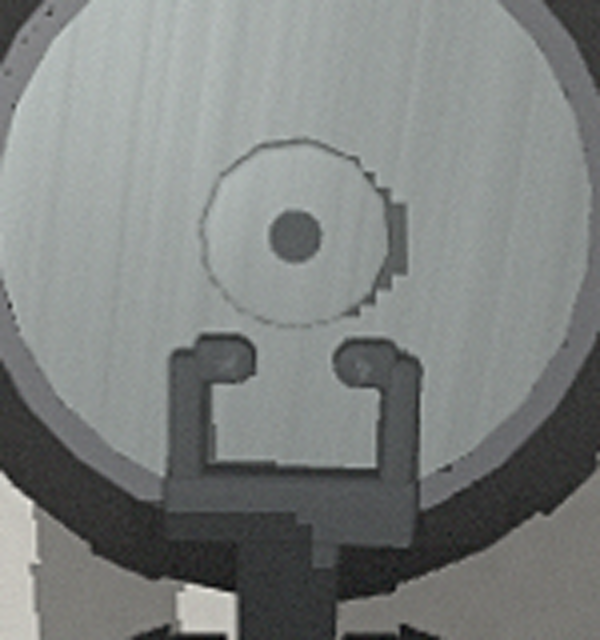

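>>> move_arm:
  xyz:
    - [0.0001, 0.003, 0]
    - [0, 0.003, 0]
    - [0.0001, 0.003, 0]
    - [0, 0.003, 0]
    - [0, 0, 0]
  roll: [0, 0, 0, 0, 0]

```text
t: 28.0
ee_pos: [0.4829, 0.1284, 0.0797]
ee_rot: [-0.5, -0.5, -0.499, 0.5]
force: [-0.4, -2.6, 5.5]
gripper_width: 0.0162
```

```bash
python3 lc.py k28 180 70 330 230 4
```

```text
t 28.0 [0.4829 0.1284 0.0797] F [-0.4  -2.55  5.54] T [-0.45  0.05 -0.01] w 0.016179541057085117
```

View pics/k28.png

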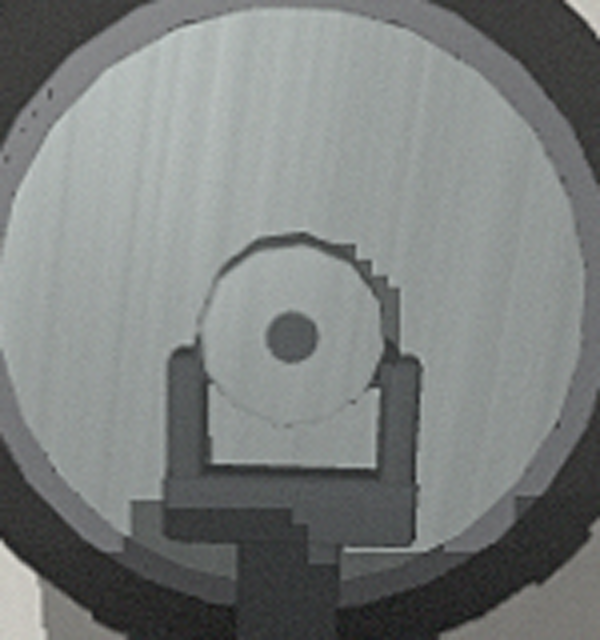

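>>> move_arm:
  xyz:
    - [0, 0.001, 0.0003]
    - [0, 0.001, 0]
    - [0, 0, 0]
  roll: [0, 0, 0]

```text
t: 28.35
ee_pos: [0.4823, 0.1299, 0.0798]
ee_rot: [-0.5, -0.5, -0.499, 0.501]
force: [-0.6, -3.5, 4.5]
gripper_width: 0.0159
```

>>> move_arm:
  xyz:
    - [0, 0.001, 0]
    - [0, 0, 0]
  roll: [0, 0]

```text
t: 28.55
ee_pos: [0.4823, 0.1303, 0.0798]
ee_rot: [-0.5, -0.5, -0.499, 0.501]
force: [-0.6, -6.3, 6.7]
gripper_width: 0.0156
```

>>> move_arm:
  xyz:
    - [0, 0.001, 0.0003]
    - [0, 0, 0]
  roll: [0, 0]

```text
t: 28.75
ee_pos: [0.4821, 0.131, 0.0799]
ee_rot: [-0.5, -0.5, -0.499, 0.502]
force: [-0.3, -6.0, 3.4]
gripper_width: 0.0154
```

>>> move_arm:
  xyz:
    - [0, 0.001, 0]
    - [0, 0, 0]
  roll: [0, 0]

```text
t: 28.95
ee_pos: [0.4821, 0.1317, 0.0799]
ee_rot: [-0.5, -0.5, -0.499, 0.502]
force: [-1.2, -6.0, 4.6]
gripper_width: 0.0158
```

>>> move_arm:
  xyz:
    - [0, 0.001, 0]
    - [0, 0, 0]
  roll: [0, 0]

```text
t: 29.15
ee_pos: [0.4821, 0.1325, 0.0799]
ee_rot: [-0.5, -0.5, -0.499, 0.502]
force: [-0.9, -6.9, 2.8]
gripper_width: 0.0157
```

>>> move_arm:
  xyz:
    - [0, 0.001, 0]
    - [0, 0, 0]
  roll: [0, 0]

```text
t: 29.35
ee_pos: [0.4822, 0.1342, 0.0799]
ee_rot: [-0.5, -0.5, -0.499, 0.501]
force: [-0.7, -4.2, 3.5]
gripper_width: 0.0158
```

```bash
python3 lc.py k29 180 70 330 230 4
```

```text
t 29.35 [0.4822 0.1342 0.0799] F [-0.67 -4.18  3.49] T [-0.84  0.07 -0.01] w 0.015774314890565425
```

View pics/k29.png

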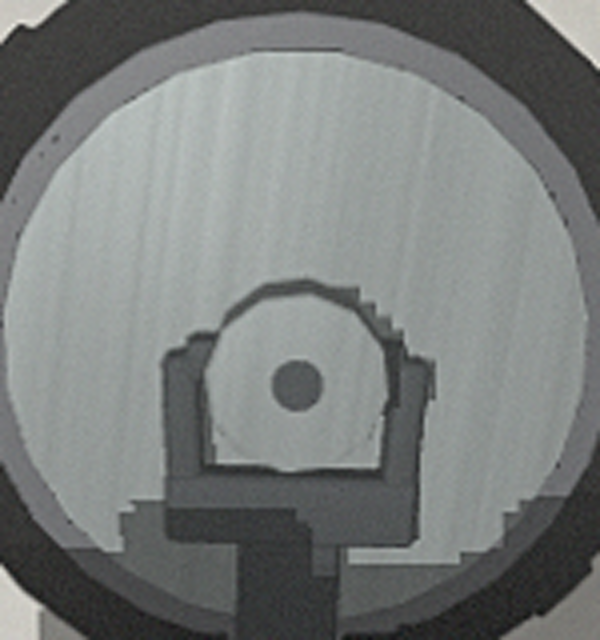

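>>> move_arm:
  xyz:
    - [0, 0.001, 0]
    - [0, 0, 0]
  roll: [0, 0]

```text
t: 29.6
ee_pos: [0.4826, 0.1388, 0.0798]
ee_rot: [0.5, 0.5, 0.501, -0.499]
force: [-0.4, 2.7, -0.2]
gripper_width: 0.0158
```

>>> move_arm:
  xyz:
    - [0, 0.001, 0]
    - [0, 0, 0]
  roll: [0, 0]

```text
t: 29.8
ee_pos: [0.4827, 0.1399, 0.0799]
ee_rot: [0.5, 0.5, 0.501, -0.499]
force: [-0.4, 3.7, -0.2]
gripper_width: 0.0158
```

>>> move_arm:
  xyz:
    - [0, 0.001, 0]
    - [0, 0, 0]
  roll: [0, 0]

```text
t: 30.0
ee_pos: [0.4826, 0.1398, 0.08]
ee_rot: [0.5, 0.5, 0.5, -0.5]
force: [-0.3, 3.0, -0.2]
gripper_width: 0.0154
```

>>> move_arm:
  xyz:
    - [0, 0.001, 0]
    - [0, 0, 0]
  roll: [0, 0]

```text
t: 30.2
ee_pos: [0.4826, 0.1401, 0.08]
ee_rot: [0.5, 0.5, 0.5, -0.5]
force: [0.0, 2.4, -0.1]
gripper_width: 0.0159
```

```bash
python3 lc.py k30 180 70 330 230 4
```

```text
t 30.2 [0.4826 0.1401 0.08  ] F [ 0.01  2.44 -0.14] T [0.42 0.07 0.05] w 0.01591688357466886
```

View pics/k30.png

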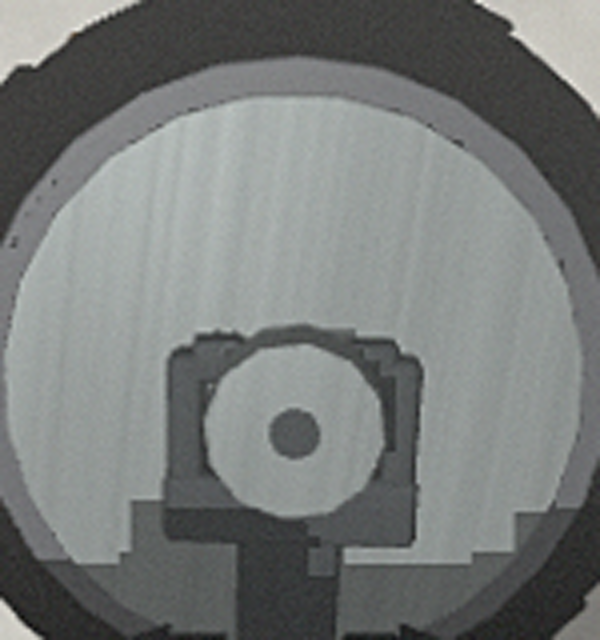

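>>> move_arm:
  xyz:
    - [0, 0.001, 0]
    - [0, 0, 0]
  roll: [0, 0]

```text
t: 30.45
ee_pos: [0.4826, 0.1406, 0.08]
ee_rot: [-0.5, -0.5, -0.5, 0.5]
force: [0.3, 1.5, -1.0]
gripper_width: 0.0156
```

>>> move_arm:
  xyz:
    - [0, 0.0005, 0]
    - [0, 0, 0]
  roll: [0, 0]

```text
t: 30.65
ee_pos: [0.4825, 0.141, 0.08]
ee_rot: [-0.5, -0.5, -0.5, 0.5]
force: [-0.3, 1.1, -0.8]
gripper_width: 0.0158
```

>>> move_arm:
  xyz:
    - [0, 0.0005, 0]
    - [0, 0.0005, 0]
    - [0, 0, 0]
  roll: [0, 0, 0]

```text
t: 30.95
ee_pos: [0.4826, 0.1424, 0.08]
ee_rot: [0.5, 0.5, 0.5, -0.5]
force: [0.0, -0.0, -0.5]
gripper_width: 0.0156
```

>>> move_arm:
  xyz:
    - [0, 0.0005, 0]
    - [0, 0, 0]
  roll: [0, 0]

```text
t: 31.15
ee_pos: [0.4826, 0.143, 0.0801]
ee_rot: [0.5, 0.5, 0.5, -0.5]
force: [0.3, -0.9, -1.5]
gripper_width: 0.0158
```

>>> move_arm:
  xyz:
    - [0, 0.0005, 0]
    - [0, 0, 0]
  roll: [0, 0]

```text
t: 31.35
ee_pos: [0.4826, 0.1432, 0.0801]
ee_rot: [-0.5, -0.5, -0.5, 0.5]
force: [0.8, -0.6, -0.1]
gripper_width: 0.0153
```

>>> move_arm:
  xyz:
    - [0, 0.0005, 0]
    - [0, 0, 0]
  roll: [0, 0]

```text
t: 31.55
ee_pos: [0.4825, 0.1433, 0.0801]
ee_rot: [-0.5, -0.5, -0.499, 0.501]
force: [0.2, -1.6, -0.4]
gripper_width: 0.0156
```

```bash
python3 lc.py k31 180 70 330 230 4
```

```text
t 31.55 [0.4825 0.1433 0.0801] F [ 0.15 -1.58 -0.44] T [-0.48  0.02 -0.03] w 0.01562695932698462
```

View pics/k31.png

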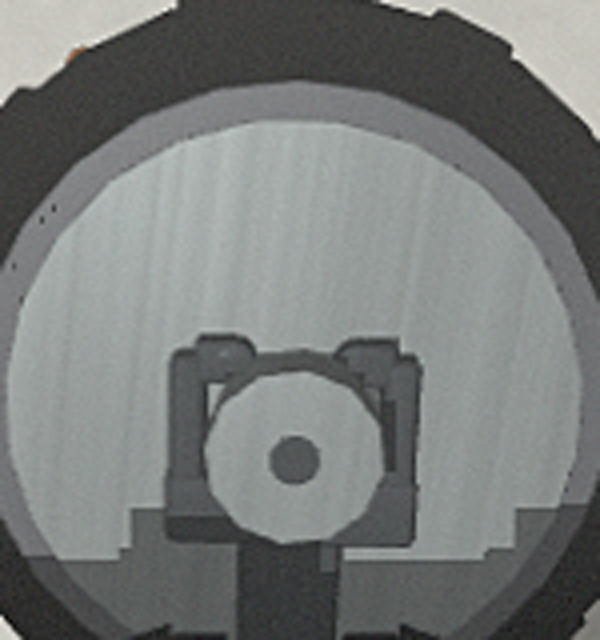

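>>> move_arm:
  xyz:
    - [0, 0.0007, 0]
    - [0, 0, 0]
  roll: [0, 0]

```text
t: 31.8
ee_pos: [0.4825, 0.1434, 0.0801]
ee_rot: [-0.5, -0.5, -0.499, 0.501]
force: [-0.8, -4.7, 1.1]
gripper_width: 0.0159
```

```bash
python3 - <<'E'
from fitclip import *
s=arm.state();w=eyes.grab_frame('wrist');print(s['t'],s['ee_pos'],np.round(s['force'],1))
C=lambda x,y:np.array((180+x/4-.5,70+y/4-.5))
z0=79.6
obs=[((-18,17,6),C(166,541)),((-18,-17,6),C(415,546)),((10,13,6),C(225,335)),((10,-13,6),C(370,339))]
p,r=fit(w,s,[((x,y,z+z0),o) for (x,y,z),o in obs],[.48,.18,1.55]);print(p,np.degrees(p[2]),r)
a=watz(w,s,*C(295,459),.0796+.0215);print('axle',a);c,sn=np.cos(p[2]),np.sin(p[2]);d=a[:2]-p[:2];print(d@[c,sn],d@[-sn,c])
E
```

```text
31.8 [0.48249156 0.1434441  0.08007212] [-0.8 -4.7  1.1]
[0.48443551 0.18229548 1.54038406] 88.2575052634725 [-0.1 -0.5  0.3 -0.1 -7.1  0.2  7.   0.6]
axle [0.48429847 0.18066289 0.1011    ]
-0.0016360022595784728 8.733161898052796e-05
```

>>> move_arm:
  xyz:
    - [0, -0.001, 0]
    - [0, 0, 0]
  roll: [0, 0]

```text
t: 32.05
ee_pos: [0.4826, 0.1434, 0.08]
ee_rot: [-0.5, -0.5, -0.5, 0.5]
force: [-0.8, -4.5, 0.8]
gripper_width: 0.0156
```

>>> move_arm:
  xyz:
    - [0, 0, 0]
    - [0, 0, 0]
    - [0, 0, 0]
    - [0, 0, 0]
    - [0, 0, 0]
    - [0, 0, 0]
  roll: [0, 0, 0, 0, 0, 0]
  claw: 0.05

```text
t: 32.65
ee_pos: [0.4826, 0.1438, 0.08]
ee_rot: [0.5, 0.5, 0.5, -0.5]
force: [-0.1, -0.3, 0.1]
gripper_width: 0.0499
```

```bash
python3 lc.py k32 180 70 330 230 4
```

```text
t 32.65 [0.4826 0.1438 0.08  ] F [-0.08 -0.26  0.11] T [-0.08  0.07 -0.02] w 0.049890065648641936
```

View pics/k32.png

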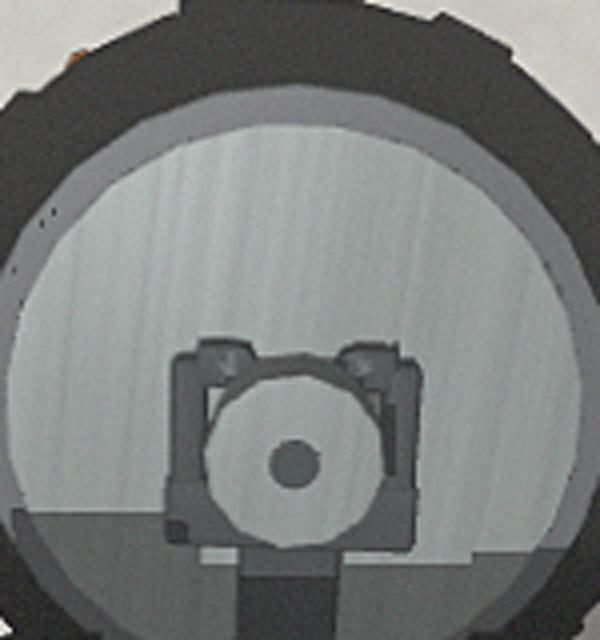

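>>> move_arm:
  xyz:
    - [0, 0, 0.01]
    - [0, 0, 0.025]
    - [0, 0, 0.035]
    - [0, -0.02, 0.02]
    - [0, 0, 0]
    - [0, 0, 0]
  roll: [0, 0, 0, 0, 0, 0]

```text
t: 33.3
ee_pos: [0.4827, 0.1237, 0.1706]
ee_rot: [0.5, 0.501, 0.499, -0.5]
force: [-0.1, 0.3, 0.3]
gripper_width: 0.0501
```

```bash
python3 look.py k33 s; python3 - <<'E'
from h import *
w=eyes.grab_frame('wrist');save('k33c',cv2.resize(w['frame'][60:220,180:330],None,fx=4,fy=3.7,interpolation=cv2.INTER_CUBIC))
E
```

```text
t 33.3 [0.4827 0.1237 0.1706] yaw -0.09 F [-0.11  0.3   0.28] w 0.05005510701290726
```

View pics/k33c.png

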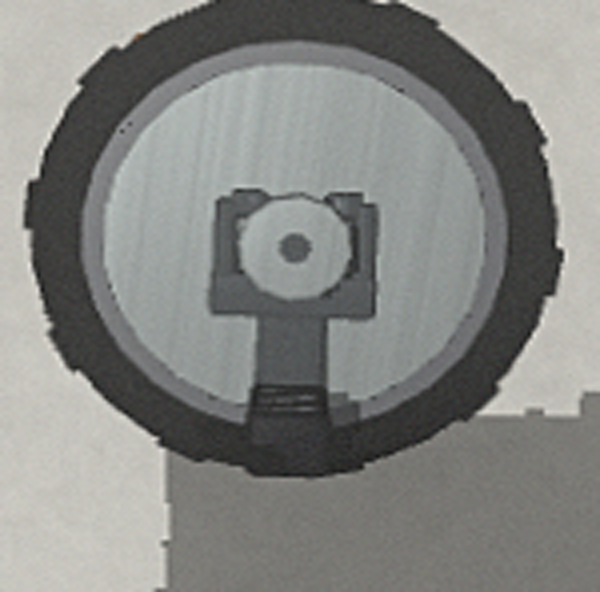

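View pics/k33s.png

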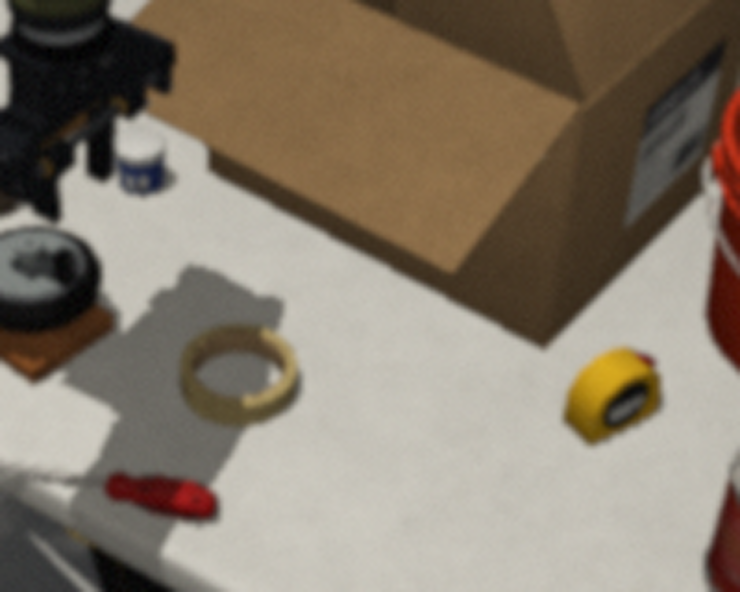

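```bash
python3 - <<'E'
from fitclip import *
s=arm.state();w=eyes.grab_frame('wrist')
C=lambda x,y:np.array((180+x/4-.5,60+y/3.7-.5))
z0=78.5
obs=[((-18,17,6),C(209,314)),((-18,-17,6),C(376,317)),((10,12,6),C(248,189)),((10,-12,6),C(345,192))]
p,r=fit(w,s,[((x,y,z+z0),o) for (x,y,z),o in obs],[.48,.18,1.55]);print(p,np.degrees(p[2]),r)
a=watz(w,s,*C(296,248),.0785+.0215);c,sn=np.cos(p[2]),np.sin(p[2]);d=a[:2]-p[:2];print('axle',a,d@[c,sn],d@[-sn,c])
arm.job_done()
E
```

```text
[0.48432678 0.18203963 1.54478098] 88.50943030809724 [ 0.2  0.1 -0.1  0.3 -2.9 -0.2  2.8 -0.2]
axle [0.48439421 0.18059759 0.1       ] -0.001439790407771268 -0.00010491254700625903
the job is handed in; nothing more can be done
```

The clip is seated in the axle's groove, the gripper has let go and moved clear, and the job is handed in at about 33 s of the 64 s limit.

**Getting the clip out:** It lay under the overhanging flap of the cardboard box, where the gripper could not come straight down on it. I slid it sideways across the table with one fingertip until it was in the open. Then I gripped it by its ribbed block and carried it to the wheel.

**Fitting it:** I felt for the washer face by lowering onto it, and contact came with the face at about 80 mm above the table. I slid the clip in flat, mouth first. The legs sprang apart at about 6 to 7 N, then the clip snapped in and pulled the tool forward. It stopped firmly at about 5 N, and I opened the fingers.

**Last checks:**
- The final wrist picture shows the clip flat under the axle head with its legs closed.
- The bore centre measures about 1.4 mm past the axle's centre line and 0.1 mm to the side. That is just inside the 1.5 mm limit, and the measurement itself is only good to 1 to 2 mm.
- The tape roll, screwdriver, tape measure and jar look where they were by eye. The sanding block and wood block were not compared in the final picture.

**What did not go as planned:**
- **Hard press on the clip:** My first try was to drag the clip by pressing on top of its block. It slipped, and the wrist force reached 32.7 N for a moment before I backed off. That was on the table, away from the stand. If the 30 N damage limit applies to any contact with the clip rather than only the stand, this went over it.
- **Fingertip length:** The fingertips turned out to sit about 10 mm behind the TCP, not 14 mm ahead of it as `arm.tips_ahead` says. My first attempt to grip therefore closed above the block, and I gripped about 20 mm lower on the second.

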